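# Hang the parts basket behind the booth's sliding shield

## Task

Push the clear sliding shield of the draining booth fully down by its red grip, hang the yellow basket by its handle on both prongs of the hook inside and let go of it, then pull the shield fully up again by its grip, leaving the basket hanging behind it. Keep the basket upright so that its fittings stay in, and leave the other things on the bench where they are.

Things in the scene. Friction and masses are not known exactly. Their poses are not given: they have to be found in the camera images.
- booth: Draining booth, fixed, open on top. Origin: centre of its underside; x to its back, y left, z up. 200 (x) by 320 (y); a solid grey plinth whose top, the floor inside, is at z = 110; clear side panes up to z = 300, a low lip (z = 140) at the back. The shield slides in front, in the plane x = -100, between guide posts 26 (x) by 18 (y), 300 tall, at y = +/-151.
- sash (a joint): Height of the sliding shield, m: 0 fully down (booth open), 0.14 fully up (closed). Clear pane in an aluminium frame, 400 g, 130 tall, 280 wide, 12 thick, plane booth x = -100; its top edge is at booth z = 140 mm + joint value. Stiff guides: about 11 N to raise, 3 N to lower; it stays where it is left.
- sash_grip (a point): Centre of the red grip on the shield's top rail; axes as the booth's. A block 36 wide (y), 22 tall, standing out 46 towards -x from the rail; the point lies 26 in front of the rail's face, 20 behind the grip's front end, 13 below the shield's top edge, booth z = 127 mm + joint value. Free on both sides: pinch across the 36 mm from above.
- hook: Twin-pronged hook stand fixed on the booth's floor, somewhere along its width; origin: foot of its post, on that floor, axes as the booth's. Post to z = 138 with a crossbar along y; from it two blue prongs of 6 diameter, at y = +33 and -33, run level in -x for 76 and turn up 10 at their ends (tips at x = -82, tops at z = 151). Between the prongs is room for fingers.
- hook_seat (a point): Where the centre line of the basket's handle bar should end up: midway between the prongs, 60 in front of the post, 145 above the booth's floor; axes as the booth's.
- basket: Yellow parts basket with copper fittings fixed in it, about 0.25 kg, standing on the bench; origin: centre of its underside. 70 (x) by 100 (y) by 45 tall. Rigid steel handle in the plane x = 0: uprights at y = +/-51 and a level top bar of 8 diameter along y at z = 110, straight for 90, with a black sleeve 34 long, 14 thick at its middle to grip from above.
- bail (a point): Centre of the sleeve on the basket's handle, 110 above its underside; y runs along the bar. The bare bar either side of the sleeve rests on the prongs.
- can: Spray can with blue label, 52 diameter, 130 tall, standing; origin under its centre. A bystander; it may change places with the basket.
- jar: Glass jar with black lid, 68 diameter, 85 tall; origin under its centre. Bystander.
- driver: Orange screwdriver lying on the bench, 200 long. Bystander.
- expander: Tube expander pliers with red grips, lying, 210 long. Bystander.
- bitbox: Red bit box, 110 by 75 by 32 tall. Bystander.
Things that resemble listed ones, but are neither listed nor needed, are in the scene too. What is shaped like the basket but green or purple is not meant.

How it is judged:
By the outcome, as a careful person would: the job done as asked, in the order asked, and still so for the second after the job is handed in, with the robot touching nothing.
It also fails if it takes over 64 s, if anything falls off the work surface, if the arm or the gripper's body presses on something with over 40 N, if the wrist force passes 120 N, or if a joint passes its speed limit or range.

## Robot

A 6-joint arm with a two-finger parallel gripper is mounted at the origin on the work surface. World frame = base frame: x ahead of the robot, y to its left, z up, the work surface at z = 0. Lengths are in m, angles in degrees, forces in N, time in s.
With the tool pointing down it reaches from about 0.35 to 0.875 m from the base axis. Payload 4.2 kg.
Tool frame: the origin (TCP) lies at the very end of the fingers, on their centre line; the grasp point (between the pads) lies 19 mm behind it (tcp_to_grasp is the z of the grasp point in the tool frame, in m); z points along the fingers, y is the direction in which the jaws open and shut (so a half turn about z gives the same grasp; the last joint's range is limited). The gripper opens to 87 mm and grips with 3 to 60 N. Pads are 19 mm wide; open, the fingers measure 117 mm over their backs; the gripper's body (75 mm by 190 mm) begins 51 mm behind the grasp point.
Start: joints at [-58.522, 22.042, 0.453, 0, -68.411, -14.817], TCP at [0.179, -0.599, 0.223] pointing down, gripper open.
Joint ranges: [-179.83, 179.83], [-69.29, 118.12], [-61.27, 80.66], [-181.25, 117.63], [-171.15, -9.14], [-177.46, 177.46]. Speed limits (degrees/s): [159.86, 159.86, 180, 180, 180, 180].

## Interface

Orientations are given as a 3x3 rotation matrix whose columns are the frame's x, y, z axes.
In Python, from station import sense, capture, camera_params, finish_job, tcp_to_grasp gives the robot as it stands.
- The arm moves only by the shell command python3 -m inch 'ROWS'. ROWS is JSON, a list of rows, each an object of numbers: "jaw": the closure in counts, from 0 (fully open) to 255 (shut); "x", "y", "z": the shift along the world's x, y, z normalised to -1 to 1, where 1 is 0.06 m; "ax", "ay", "az": the turn, a rotation vector about the world's x, y, z normalised to -1 to 1, where 1 is 10 degrees. A call has 1 to 12 rows; each row shifts and turns the pose as measured when the row begins; what a row does not reach is not made up. A row lasts 1/8 s, in which the tool goes at most 62.5 mm and 10.7 degrees, less where a joint would pass 70% of its speed; a pose out of reach is approached as far as the arm can. A call with a number of a shift or a turn outside -1 to 1 is refused whole. A call with a gripper value outside its range is refused whole. The fingers move at their own pace and stop on an object; the grip force is fixed at half the most. Time passes only in rows, so rows that do not move let the fingers close. It gives the time, the measured TCP pose, the force and the opening at its end, in the units of the state.
- sense(): the state, without advancing time (a new reading comes with each control period).
- capture(name): name is "scene" or "top" or "wrist"; returns the picture (480x640x3 uint8, red, green, blue); there is no depth.
- camera_params(name): a dict with "vfov" (degrees; the focal length in pixels is half the picture's height over the tangent of half this angle, whatever the lens; pixels are square), "cx", "cy" (the principal point, pixels), "R" (3x3) and "t" (3): a world point X has camera coordinates R X + t. Camera axes: x right, y down, z forward; pixel columns grow to the right and rows downward; lengths in m; the calibration is good to about 2 mm. A picture is of the moment at which its call begins: read the wrist's pose just before it. camera_params takes no time and is no camera call; for the wrist camera it gives the pose at the moment of the call.
- finish_job(): hands the job in, once; it reports no verdict.
The state is a dict: "time_s": time; "joints": joint angles; "joint_velocities": joint speeds; "effort": joint torques, N m; "tcp_pos": TCP position; "ee_rot": TCP orientation; "wrist_force": force on the tool from outside, world axes, zero at the start; "moment": the same for the moment, N m; "gripper_width": opening from 0.0 (shut) to 1.0 (fully open).
Only numpy, scipy, OpenCV 4.12 (cv2) and the standard library are available. Lean on these libraries where they do the work, as an engineer would, in place of code of your own. Each camera call takes 0.05 s, during which the arm holds its last target.

## Working session

There is one attempt and no reset: what is moved stays moved. The work goes in short steps, Python scripts to look and compute and a shell command to move; the robot and the scene stay as the last step left them, time stands still between calls to the robot, and variables do not carry over. Pictures are saved under pics/ and viewed, and the job is handed in when it is done.

```bash
mkdir -p pics; ls; cat > h.py <<'E'
import numpy as np,cv2
from station import sense,capture,camera_params,finish_job,tcp_to_grasp
def snap(n,f):
    p=camera_params(n); im=capture(n); cv2.imwrite(f'pics/{f}.png',im[...,::-1]); return im,p
def ray(p,u,v):
    f=240/np.tan(np.radians(p['vfov'])/2); R=np.array(p['R']);t=np.array(p['t'])
    d=R.T@np.array([(u-p['cx'])/f,(v-p['cy'])/f,1]); return -R.T@t,d/np.linalg.norm(d)
def onz(p,u,v,z):
    c,d=ray(p,u,v); return c+d*(z-c[2])/d[2]
def tri(a,b):
    (c1,d1),(c2,d2)=a,b
    A=np.stack([d1,-d2],1); s=np.linalg.lstsq(A,c2-c1,rcond=None)[0]
    x,y=c1+s[0]*d1,c2+s[1]*d2; return (x+y)/2,np.linalg.norm(x-y)
def proj(p,X):
    f=240/np.tan(np.radians(p['vfov'])/2); q=np.array(p['R'])@X+np.array(p['t']); return q[0]/q[2]*f+p['cx'],q[1]/q[2]*f+p['cy']
E
python3 - <<'E'
from h import *
for n in('scene','top','wrist'):
    im,p=snap(n,n+'0'); print(n,{k:np.round(v,3).tolist() for k,v in p.items() if not isinstance(v,str)})
s=sense();print(s['time_s'],s['tcp_pos'],np.round(s['ee_rot'],3),s['gripper_width'],tcp_to_grasp)
E
```

```text
pics
scene {'vfov': 52.72, 'cx': 324.102, 'cy': 246.803, 'R': [[-0.11, 0.994, -0.011], [0.648, 0.064, -0.759], [-0.754, -0.09, -0.651]], 't': [0.055, -0.176, 1.612]}
top {'vfov': 42.281, 'cx': 329.585, 'cy': 232.73, 'R': [[-0.015, -1.0, 0.009], [-0.981, 0.013, -0.195], [0.195, -0.012, -0.981]], 't': [-0.004, 0.503, 1.595]}
wrist {'vfov': 60.191, 'cx': 311.974, 'cy': 238.893, 'R': [[-0.287, 0.958, 0.001], [0.92, 0.275, 0.278], [0.267, 0.08, -0.96]], 't': [0.625, -0.034, 0.39]}
0.15 [ 0.1790904  -0.59835283  0.22175483] [[-0.958 -0.287 -0.001]
 [-0.287  0.958  0.001]
 [ 0.     0.002 -1.   ]] 0.9997097075435386 -0.0187
```

View pics/scene0.png

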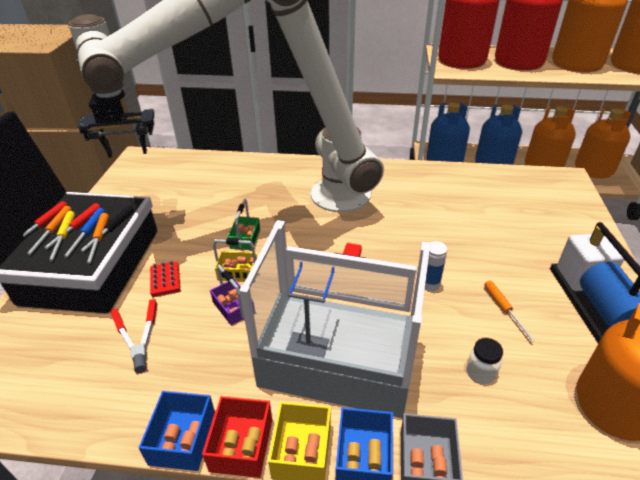

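View pics/top0.png

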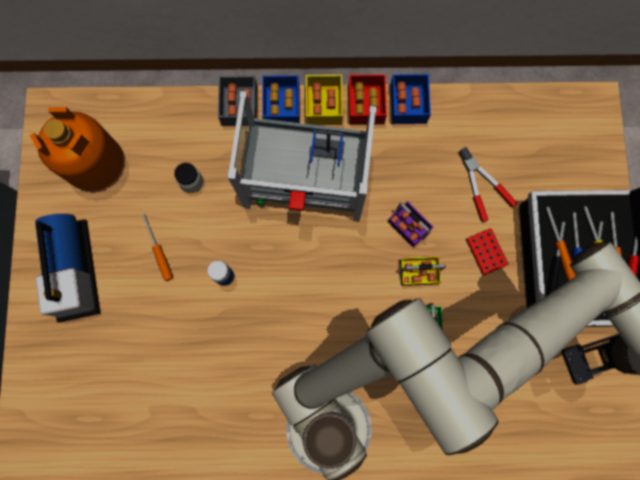

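View pics/wrist0.png

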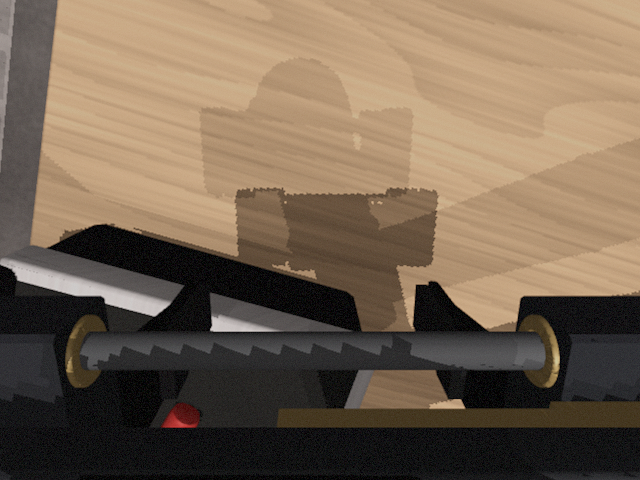

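Baskets in the top view: purple (410,222), yellow (420,270), green (435,315). The yellow one is meant. I'll confirm it enlarged, along with the booth.

```bash
python3 - <<'E'
import cv2
t=cv2.imread('pics/top0.png'); s=cv2.imread('pics/scene0.png')
cv2.imwrite('pics/c1.png',cv2.resize(t[80:230,210:390],None,fx=4.4,fy=4,interpolation=2)[:600,:800])
cv2.imwrite('pics/c2.png',cv2.resize(t[190:330,370:510],None,fx=4,fy=4,interpolation=2))
cv2.imwrite('pics/c3.png',cv2.resize(s[190:410,200:460],None,fx=2.7,fy=2.7,interpolation=2))
E
```

```text
(no output)
```

View pics/c1.png

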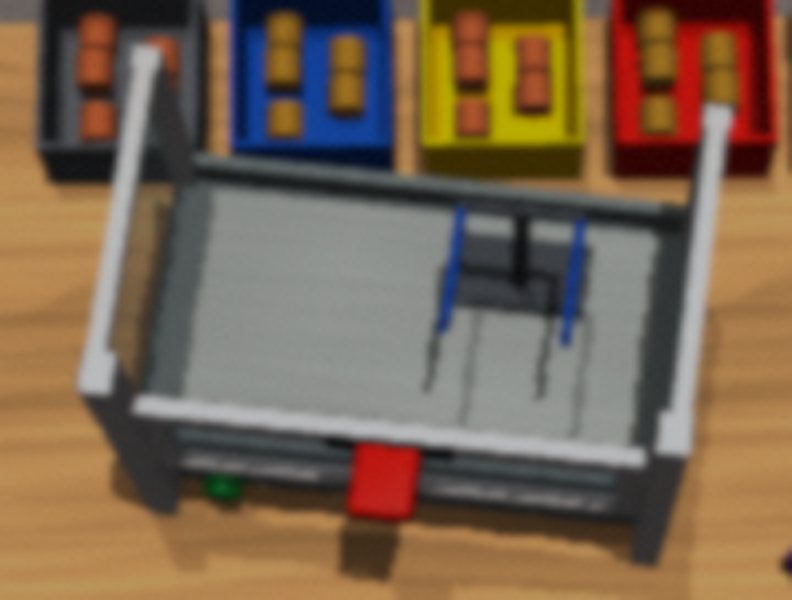

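View pics/c2.png

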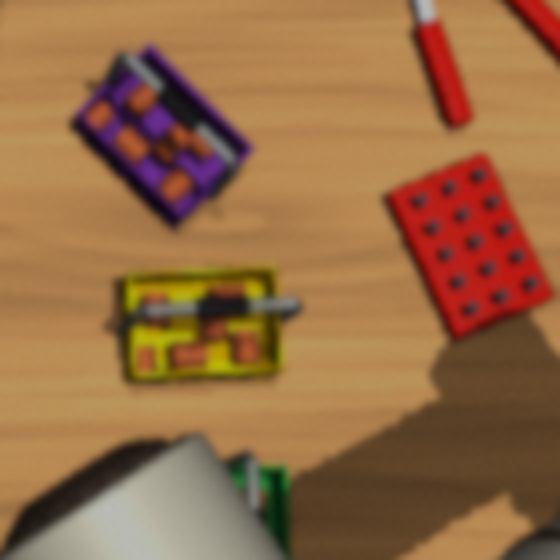

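View pics/c3.png

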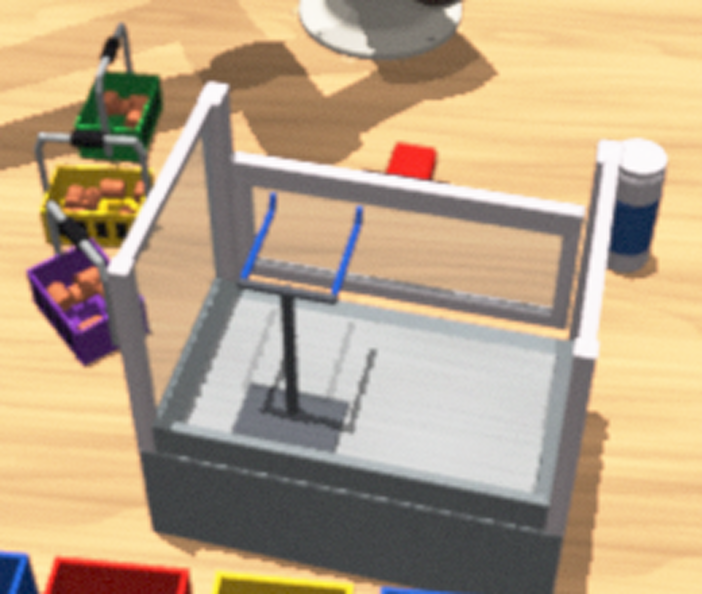

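```bash
python3 - <<'E'
from h import *
pt,ps=camera_params('top'),camera_params('scene')
R=lambda x:np.round(x,4).tolist()
L=onz(pt,232.7,173,.3);Rr=onz(pt,363.4,189.2,.3);print('posts',R(L),R(Rr),np.linalg.norm(L-Rr),'expect .302')
L2=onz(pt,243,93.7,.3);R2=onz(pt,373.2,107.5,.3);print('rear',R(L2),R(R2))
# scene same: posts front tops
for n,(a,b) in {'Lpost':((612/2.7+200,150/2.7+190),(232.7,173)),'Rpost':((216/2.7+200,92/2.7+190),(363.4,189.2)),
 'tipA(right)':((274/2.7+200,197/2.7+190),(338.6,166)),'tipB':((360/2.7+200,210/2.7+190),(310.5,162.5)),
 'sleeve':((90/2.7+200,140/2.7+190),(370+223/4,190+307/4)),
 'rail mid':((405/2.7+200,185/2.7+190),(210+390/4.4,80+428/4))}.items():
    x,e=tri(ray(ps,*a),ray(pt,*b)); print(n,R(x),round(e,4))
print('bar ends',R(onz(pt,402.5,268,.11)),R(onz(pt,444.5,266,.11)))
for n,z in(('top',None),):
    im=cv2.imread('pics/top0.png');h=cv2.cvtColor(im,cv2.COLOR_BGR2HSV)
    m=cv2.inRange(h,(0,180,90),(6,255,255))|cv2.inRange(h,(175,180,90),(180,255,255)); m[:180]=0;m[220:]=0;m[:,:270]=0;m[:,320:]=0
    c=max(cv2.findContours(m,0,2)[0],key=cv2.contourArea);print('grip',cv2.boundingRect(c),c[:,0].tolist())
    m=cv2.inRange(h,(110,150,60),(125,255,255)); m[:125]=0;m[175:]=0;m[:,:300]=0;m[:,350:]=0
    for c in cv2.findContours(m,0,2)[0]: print('blue',c[:,0].min(0),c[:,0].max(0),c[c[:,0,1].argmax(),0],c[c[:,0,1].argmin(),0])
im=cv2.imread('pics/scene0.png');h=cv2.cvtColor(im,cv2.COLOR_BGR2HSV)
m=cv2.inRange(h,(110,150,60),(125,255,255)); m[:255]=0;m[310:]=0;m[:,:285]=0;m[:,345:]=0
for c in cv2.findContours(m,0,2)[0]: print('blue',c[:,0].min(0),c[:,0].max(0),c[c[:,0,1].argmax(),0],c[c[:,0,1].argmin(),0])
E
```

```text
posts [0.5948, 0.2109, 0.3] [0.5529, -0.086, 0.3] 0.29993062462747044 expect .302
rear [0.7874, 0.1898, 0.3] [0.7497, -0.114, 0.3]
Lpost [0.5956, 0.2138, 0.2979] 0.005
Rpost [0.5536, -0.0847, 0.2965] 0.0032
tipA(right) [0.6226, -0.0307, 0.2543] 0.0026
tipB [0.6317, 0.0352, 0.2556] 0.0018
sleeve [0.4001, -0.2501, 0.1062] 0.0045
rail mid [0.5779, 0.0648, 0.2348] 0.0027
bar ends [0.3976, -0.1928, 0.11] [0.4013, -0.2993, 0.11]
grip (288, 191, 18, 19) [[291, 191], [291, 194], [290, 195], [290, 200], [289, 201], [289, 204], [288, 205], [289, 206], [289, 208], [293, 208], [294, 209], [302, 209], [303, 208], [303, 204], [304, 203], [304, 197], [305, 196], [305, 194], [304, 193], [304, 192], [297, 192], [296, 191]]
blue [338 163] [338 163] [338 163] [338 163]
blue [338 135] [342 160] [339 160] [341 135]
blue [310 132] [314 161] [310 161] [314 132]
blue [323 268] [333 298] [324 298] [333 268]
blue [290 263] [301 292] [290 292] [301 263]
```

```bash
python3 - <<'E'
from h import *
pt,ps=camera_params('top'),camera_params('scene')
R=lambda x:np.round(x,4).tolist()
th=np.radians(-7.6);bx=np.array([np.cos(th),np.sin(th),0]);by=np.array([-np.sin(th),np.cos(th),0])
P=[onz(pt,232.7,173,.3),onz(pt,363.4,189.2,.3)];O=(P[0]+P[1])/2+.1*bx;O[2]=0
print('O',R(O))
B=lambda X:R([(X-O)@bx,(X-O)@by,X[2]])
for X in P+[onz(pt,243,93.7,.3),onz(pt,373.2,107.5,.3)]:print('corner',B(X))
for q in((310.5,162),(338.5,165)):X=onz(pt,*q,.261);print('tip',R(X),B(X))
for q in((314,132),(341.5,135)):X=onz(pt,*q,.251);print('root',R(X),B(X))
X=tri(ray(ps,324,298),ray(pt,314,132));print(B(X[0]),X[1]);X=tri(ray(ps,290.5,292),ray(pt,341.5,135));print(B(X[0]),X[1])
for z in(.225,.233,.24):
  X=onz(pt,297,199,z);print('grip',z,B(X),R(X), 'rail edge',B(onz(pt,299,187,z)))
def onplane(p,u,v,x):
    c,d=ray(p,u,v);return c+d*((x-(c-O)@bx)/(d@bx))
for u,v in((287,249.3),(350,259),(415,268)):print('scene rail front top edge?',B(onplane(ps,u,v,-.094)))
print(R(proj(pt,O+np.array([0,0,.11]))))
E
```

```text
O [0.673, 0.0492, 0.0]
corner [-0.0989, 0.15, 0.3]
corner [-0.1011, -0.15, 0.3]
corner [0.0948, 0.1545, 0.3]
corner [0.0976, -0.1516, 0.3]
tip [0.6313, 0.0342, 0.261] [-0.0393, -0.0204, 0.261]
tip [0.6231, -0.0316, 0.261] [-0.0387, -0.0867, 0.261]
root [0.7094, 0.0253, 0.251] [0.0392, -0.0189, 0.251]
root [0.701, -0.0404, 0.251] [0.0397, -0.0852, 0.251]
[0.0397, -0.0185, 0.2496] 0.0006711538299687448
[0.0398, -0.0846, 0.2502] 0.001215361954058401
grip 0.225 [-0.1233, 0.0024, 0.225] [0.5511, 0.0679, 0.225] rail edge [-0.0933, 0.0014, 0.225]
grip 0.233 [-0.1253, 0.0018, 0.233] [0.5491, 0.0675, 0.233] rail edge [-0.0955, 0.0008, 0.233]
grip 0.24 [-0.127, 0.0012, 0.24] [0.5473, 0.0673, 0.24] rail edge [-0.0973, 0.0003, 0.24]
scene rail front top edge? [-0.094, -0.1334, 0.2354]
scene rail front top edge? [-0.094, 0.0047, 0.2358]
scene rail front top edge? [-0.094, 0.1397, 0.239]
[305.7909, 164.504]
```

```bash
python3 - <<'E'
import cv2
t=cv2.imread('pics/top0.png'); s=cv2.imread('pics/scene0.png')
cv2.imwrite('pics/c4.png',cv2.resize(s[225:315,270:430],None,fx=5,fy=5,interpolation=2))
cv2.imwrite('pics/c5.png',cv2.resize(t[170:230,225:375],None,fx=5,fy=5,interpolation=2))
E
```

```text
(no output)
```

View pics/c4.png

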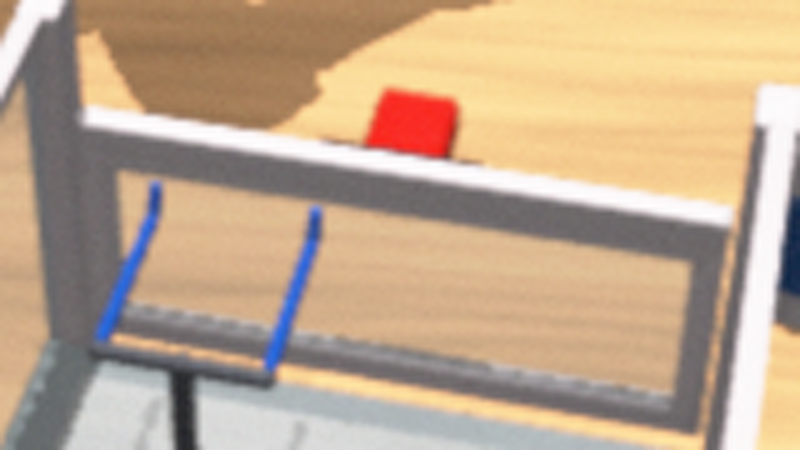

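View pics/c5.png

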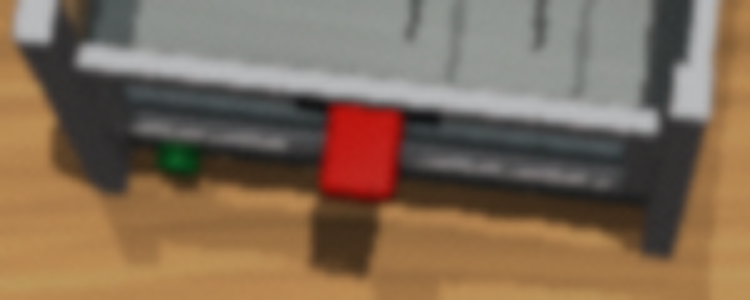

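Yellow basket (420,270) is confirmed by colour and handle. The measurements agree with each other:
- **Booth:** yaw −7.6°, origin (0.673, 0.049).
- **Sash:** about 0.096 up.
- **Grip:** about (0.542, 0.069, 0.223).
- **Hook seat:** booth (−0.017, −0.0525), z 0.255.

I'm moving to above the grip.

```bash
python3 -m inch '[{"z":0.8},{"z":0.7,"x":0.2,"y":0.4},{"x":0.47,"y":0.88,"az":-0.25},{"x":0.47,"y":0.88,"az":-0.25},{"x":0.47,"y":0.88,"az":-0.25},{"x":0.47,"y":0.88,"az":-0.25},{"x":0.47,"y":0.88,"az":-0.25},{"x":0.47,"y":0.88,"az":-0.25},{"x":0.47,"y":0.88,"az":-0.25},{"x":0.47,"y":0.88,"az":-0.25},{"x":0.47,"y":0.88,"az":-0.25},{"x":0.3,"y":0.6}]'
cat >> h.py <<'E'
th=np.radians(-7.6);bx=np.array([np.cos(th),np.sin(th),0]);by=np.array([-np.sin(th),np.cos(th),0]);O=np.array([.673,.0492,0])
def W(x,y,z): return O+x*bx+y*by+np.array([0,0,z])
def st(target=None):
    s=sense();p=np.array(s['tcp_pos']);r=np.array(s['ee_rot'])
    print('t',round(s['time_s'],2),'tcp',p.round(4),'booth',np.round([(p-O)@bx,(p-O)@by,p[2]],4),'yaw',round(np.degrees(np.arctan2(-r[1,0],-r[0,0])),2),'zax',r[:,2].round(3),'w',round(s['gripper_width'],3),'F',np.round(s['wrist_force'],1),'j',np.round(s['joints'],0))
    if target is not None: print('delta/60mm',((np.array(target)-p)/.06).round(3))
E
python3 -c "
from h import *
st(W(-.132,.001,.29))
snap('wrist','w1')"
```

```text
t 0.15 tcp [ 0.1791 -0.5984  0.2218] booth [-0.4039 -0.7072  0.2218] yaw 16.66 zax [-0.001  0.001 -1.   ] w 1.0 F [ 0.1 -0.6  0.5] j [-59.  22.   0.  -0. -68. -15.]
delta/60mm [ 6.053 11.1    1.137]$[0]: bad value
```

```bash
python3 -m inch '[{"jaw":0,"x":0,"y":0,"z":0.8,"ax":0,"ay":0,"az":0}]'; python3 -m inch '[{"jaw":0,"z":0.5}]'
```

```text
time_s: 0.32
tcp_pos: [0.1783, -0.5961, 0.2655]
ee_rot: [[-0.958, -0.286, -0.005], [-0.286, 0.958, 0.011], [0.001, 0.012, -1.0]]
wrist_force: [1.3, -1.0, 0.4]
gripper_width: 0.998$[0]: bad value
```

```bash
python3 -m inch '[{"jaw":0,"x":0.2,"y":0.4,"z":0.7,"ax":0,"ay":0,"az":0},{"jaw":0,"x":0.47,"y":0.88,"z":0,"ax":0,"ay":0,"az":-0.25},{"jaw":0,"x":0.47,"y":0.88,"z":0,"ax":0,"ay":0,"az":-0.25},{"jaw":0,"x":0.47,"y":0.88,"z":0,"ax":0,"ay":0,"az":-0.25},{"jaw":0,"x":0.47,"y":0.88,"z":0,"ax":0,"ay":0,"az":-0.25},{"jaw":0,"x":0.47,"y":0.88,"z":0,"ax":0,"ay":0,"az":-0.25},{"jaw":0,"x":0.47,"y":0.88,"z":0,"ax":0,"ay":0,"az":-0.25},{"jaw":0,"x":0.47,"y":0.88,"z":0,"ax":0,"ay":0,"az":-0.25},{"jaw":0,"x":0.47,"y":0.88,"z":0,"ax":0,"ay":0,"az":-0.25},{"jaw":0,"x":0.47,"y":0.88,"z":0,"ax":0,"ay":0,"az":-0.25}]'
python3 -c "
from h import *
st(W(-.132,.001,.29))"
```

```text
time_s: 1.58
tcp_pos: [0.4478, -0.085, 0.3116]
ee_rot: [[-0.992, 0.123, 0.005], [0.123, 0.992, 0.006], [-0.005, 0.007, -1.0]]
wrist_force: [0.7, -1.0, 1.3]
gripper_width: 0.998
t 1.57 tcp [ 0.4478 -0.085   0.3116] booth [-0.2055 -0.1628  0.3116] yaw -7.05 zax [ 0.005  0.006 -1.   ] w 0.998 F [ 0.7 -1.   1.3] j [  10.    2.  -13.   -0.  -75. -107.]
delta/60mm [ 1.576  2.543 -0.361]
```

```bash
python3 -m inch '[{"jaw":0,"x":0.5,"y":0.85,"z":0,"ax":0,"ay":0,"az":0},{"jaw":0,"x":0.5,"y":0.85,"z":0,"ax":0,"ay":0,"az":0},{"jaw":0,"x":0.55,"y":0.85,"z":0,"ax":0,"ay":0,"az":0},{"jaw":0,"x":0,"y":0,"z":0,"ax":0,"ay":0,"az":0}]'
python3 -c "
from h import *
st(W(-.132,.001,.26))
snap('wrist','w1');snap('top','t1')"
```

```text
time_s: 2.08
tcp_pos: [0.5433, 0.0771, 0.3107]
ee_rot: [[-0.993, 0.117, 0.005], [0.117, 0.993, 0.006], [-0.004, 0.006, -1.0]]
wrist_force: [-0.7, -0.3, -0.5]
gripper_width: 0.994
t 2.08 tcp [0.5433 0.0771 0.3107] booth [-0.1322  0.0105  0.3107] yaw -6.73 zax [ 0.005  0.006 -1.   ] w 0.994 F [-0.7 -0.3 -0.5] j [  25.   12.   -2.   -0.  -76. -122.]
delta/60mm [-0.017 -0.158 -0.845]
```

View pics/w1.png

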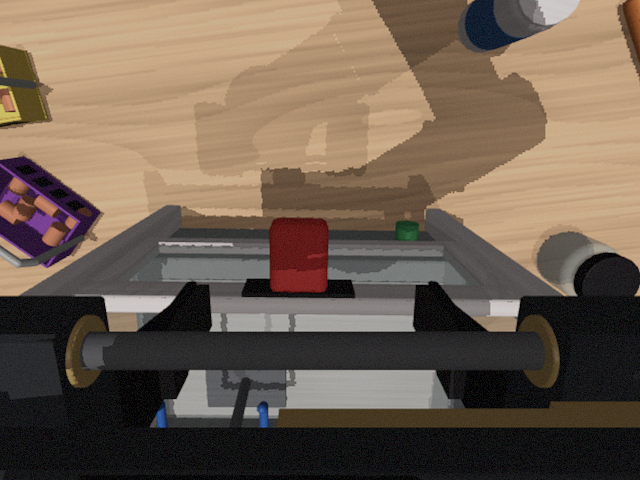

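```bash
python3 -c "
from h import *
p=camera_params('wrist')
for z in (.23,.236):
  for q in((272,245),(328,245),(271,288),(327,288),(300,220)):
    X=onz(p,*q,z);print(z,q,np.round([(X-O)@bx,(X-O)@by],4))"
```

```text
0.23 (272, 245) [-0.1343 -0.0167]
0.23 (328, 245) [-0.1346  0.0177]
0.23 (271, 288) [-0.1057 -0.0178]
0.23 (327, 288) [-0.1061  0.0177]
0.23 (300, 220) [-0.1503  0.0004]
0.236 (272, 245) [-0.1361 -0.0162]
0.236 (328, 245) [-0.1365  0.0174]
0.236 (271, 288) [-0.1083 -0.0172]
0.236 (327, 288) [-0.1087  0.0174]
0.236 (300, 220) [-0.1517  0.0005]
```

Wrist rays put the grip at booth y = 0.000 and x from −0.106 to −0.151, as it must be. Next I descend and pinch.

```bash
python3 -m inch '[{"jaw":0,"x":-0.05,"y":-0.17,"z":0,"ax":0,"ay":0,"az":-0.09},{"jaw":0,"x":0,"y":0,"z":-0.6,"ax":0,"ay":0,"az":0},{"jaw":0,"x":0,"y":0,"z":-0.6,"ax":0,"ay":0,"az":0},{"jaw":0,"x":0,"y":0,"z":-0.5,"ax":0,"ay":0,"az":0},{"jaw":0,"x":0,"y":0,"z":0,"ax":0,"ay":0,"az":0}]'
python3 -c "
from h import *
st(W(-.134,.0,.204))"
```

```text
time_s: 2.8
tcp_pos: [0.5356, 0.0558, 0.2109]
ee_rot: [[-0.989, 0.146, 0.011], [0.146, 0.989, 0.007], [-0.01, 0.009, -1.0]]
wrist_force: [-0.6, -0.7, 0.2]
gripper_width: 0.997
t 2.8 tcp [0.5356 0.0558 0.2109] booth [-0.1371 -0.0117  0.2109] yaw -8.42 zax [ 0.011  0.007 -1.   ] w 0.997 F [-0.6 -0.7  0.2] j [  23.   14.  -13.   -0.  -62. -121.]
delta/60mm [ 0.077  0.186 -0.116]
```

```bash
python3 -m inch '[{"jaw":0,"x":0.07,"y":0.18,"z":-0.1,"ax":0,"ay":0,"az":0.06},{"jaw":0,"x":0,"y":0,"z":0,"ax":0,"ay":0,"az":0},{"jaw":0,"x":0,"y":0,"z":0,"ax":0,"ay":0,"az":0}]'
python3 -c "
from h import *
st(W(-.134,.0,.204))"
```

```text
time_s: 3.18
tcp_pos: [0.5418, 0.0664, 0.209]
ee_rot: [[-0.99, 0.137, 0.018], [0.137, 0.991, 0.009], [-0.017, 0.012, -1.0]]
wrist_force: [-0.2, -0.8, -0.5]
gripper_width: 1.001
t 3.17 tcp [0.5418 0.0664 0.209 ] booth [-0.1323 -0.0003  0.209 ] yaw -7.87 zax [ 0.018  0.009 -1.   ] w 1.001 F [-0.2 -0.8 -0.5] j [  24.   14.  -13.   -0.  -62. -122.]
delta/60mm [-0.028  0.009 -0.083]
```

```bash
python3 -m inch '[{"jaw":0,"x":0,"y":0,"z":-0.08,"ax":-0.05,"ay":0.1,"az":0},{"jaw":255,"x":0,"y":0,"z":0,"ax":0,"ay":0,"az":0},{"jaw":255,"x":0,"y":0,"z":0,"ax":0,"ay":0,"az":0},{"jaw":255,"x":0,"y":0,"z":0,"ax":0,"ay":0,"az":0},{"jaw":255,"x":0,"y":0,"z":0,"ax":0,"ay":0,"az":0}]'
python3 -c "
from h import *
st(W(-.134,.0,.204))"
```

```text
time_s: 3.8
tcp_pos: [0.5423, 0.0667, 0.2048]
ee_rot: [[-0.991, 0.137, 0.001], [0.137, 0.991, 0.0], [-0.001, 0.0, -1.0]]
wrist_force: [0.1, 0.2, 0.6]
gripper_width: 0.633
t 3.8 tcp [0.5423 0.0667 0.2048] booth [-1.319e-01  1.000e-04  2.048e-01] yaw -7.85 zax [ 0.001  0.    -1.   ] w 0.633 F [0.1 0.2 0.6] j [  24.   15.  -12.    0.  -62. -122.]
delta/60mm [-0.035  0.003 -0.013]
```

```bash
python3 -m inch '[{"jaw":255,"x":0,"y":0,"z":0,"ax":0,"ay":0,"az":0},{"jaw":255,"x":0,"y":0,"z":0,"ax":0,"ay":0,"az":0}]'
python3 -m inch '[{"jaw":255,"x":0,"y":0,"z":-0.3,"ax":0,"ay":0,"az":0},{"jaw":255,"x":0,"y":0,"z":-0.3,"ax":0,"ay":0,"az":0},{"jaw":255,"x":0,"y":0,"z":-0.3,"ax":0,"ay":0,"az":0},{"jaw":255,"x":0,"y":0,"z":0,"ax":0,"ay":0,"az":0}]'
python3 -c "
from h import *
st(W(-.132,.0,.108))"
```

```text
time_s: 4.05
tcp_pos: [0.5427, 0.0694, 0.2047]
ee_rot: [[-0.991, 0.137, 0.003], [0.137, 0.991, 0.006], [-0.003, 0.006, -1.0]]
wrist_force: [-1.8, 7.2, 0.6]
gripper_width: 0.41
time_s: 4.55
tcp_pos: [0.5427, 0.0695, 0.152]
ee_rot: [[-0.991, 0.135, 0.005], [0.135, 0.991, 0.005], [-0.005, 0.006, -1.0]]
wrist_force: [6.0, -1.2, -10.4]
gripper_width: 0.407
t 4.55 tcp [0.5427 0.0695 0.152 ] booth [-0.1319  0.0029  0.152 ] yaw -7.75 zax [ 0.005  0.005 -1.   ] w 0.407 F [  6.   -1.2 -10.4] j [  24.   18.  -17.   -0.  -55. -122.]
delta/60mm [-0.009 -0.047 -0.733]
```

```bash
python3 -m inch '[{"jaw":255,"x":0,"y":0,"z":-0.3,"ax":0,"ay":0,"az":0},{"jaw":255,"x":0,"y":0,"z":-0.3,"ax":0,"ay":0,"az":0},{"jaw":255,"x":0,"y":0,"z":-0.2,"ax":0,"ay":0,"az":0},{"jaw":255,"x":0,"y":0,"z":-0.1,"ax":0,"ay":0,"az":0}]'
python3 -m inch '[{"jaw":255,"x":0,"y":0,"z":-0.15,"ax":0,"ay":0,"az":0},{"jaw":255,"x":0,"y":0,"z":0,"ax":0,"ay":0,"az":0}]'
python3 -c "
from h import *
st(W(-.132,.0,.108))"
```

```text
time_s: 5.05
tcp_pos: [0.543, 0.0694, 0.1053]
ee_rot: [[-0.991, 0.132, 0.006], [0.132, 0.991, 0.003], [-0.006, 0.004, -1.0]]
wrist_force: [-15.4, 1.4, 37.8]
gripper_width: 0.411
time_s: 5.3
tcp_pos: [0.5448, 0.0692, 0.104]
ee_rot: [[-0.992, 0.129, 0.013], [0.129, 0.992, 0.002], [-0.012, 0.004, -1.0]]
wrist_force: [3.7, 0.8, -12.0]
gripper_width: 0.412
t 5.3 tcp [0.5448 0.0692 0.104 ] booth [-0.1297  0.0028  0.104 ] yaw -7.39 zax [ 0.013  0.002 -1.   ] w 0.412 F [  3.7   0.8 -12. ] j [  24.   21.  -20.    0.  -48. -122.]
delta/60mm [-0.044 -0.042  0.067]
```

```bash
python3 -m inch '[{"jaw":0,"x":0,"y":0,"z":0,"ax":0,"ay":0,"az":0},{"jaw":0,"x":0,"y":0,"z":0,"ax":0,"ay":0,"az":0},{"jaw":0,"x":0,"y":0,"z":0,"ax":0,"ay":0.07,"az":0},{"jaw":0,"x":0,"y":0,"z":0,"ax":0,"ay":0,"az":0}]'
python3 -c "
from h import *
st()
p=camera_params('top')
print('green',onz(p,432,309,.11),'purple',onz(p,417,217,.11))"
```

```text
time_s: 5.8
tcp_pos: [0.545, 0.0693, 0.1032]
ee_rot: [[-0.992, 0.129, -0.001], [0.129, 0.992, 0.002], [0.002, 0.002, -1.0]]
wrist_force: [0.3, 0.5, 0.0]
gripper_width: 0.78
t 5.8 tcp [0.545  0.0693 0.1032] booth [-0.1295  0.003   0.1032] yaw -7.39 zax [-0.001  0.002 -1.   ] w 0.78 F [0.3 0.5 0. ] j [  24.   22.  -19.   -0.  -49. -121.]
green [ 0.29360618 -0.26251771  0.11      ] purple [ 0.5290645  -0.23506556  0.11      ]
```

```bash
python3 -m inch '[{"jaw":0,"x":0,"y":0,"z":0.5,"ax":0,"ay":0,"az":0},{"jaw":0,"x":0,"y":0,"z":0.9,"ax":0,"ay":0,"az":0},{"jaw":0,"x":0,"y":0,"z":0.9,"ax":0,"ay":0,"az":0},{"jaw":100,"x":-0.25,"y":-0.5,"z":0.3,"ax":0,"ay":0,"az":0.9},{"jaw":100,"x":-0.25,"y":-0.5,"z":0,"ax":0,"ay":0,"az":1},{"jaw":100,"x":-0.25,"y":-0.5,"z":0,"ax":0,"ay":0,"az":1},{"jaw":100,"x":-0.25,"y":-0.5,"z":0,"ax":0,"ay":0,"az":1},{"jaw":100,"x":-0.25,"y":-0.5,"z":0,"ax":0,"ay":0,"az":1},{"jaw":100,"x":-0.25,"y":-0.5,"z":0,"ax":0,"ay":0,"az":1},{"jaw":100,"x":-0.25,"y":-0.5,"z":0,"ax":0,"ay":0,"az":1},{"jaw":100,"x":-0.25,"y":-0.5,"z":0,"ax":0,"ay":0,"az":1},{"jaw":100,"x":-0.2,"y":-0.4,"z":0,"ax":0,"ay":0,"az":1}]'
python3 -c "
from h import *
st([.3995,-.248,.23])"
```

```text
time_s: 7.3
tcp_pos: [0.408, -0.201, 0.2627]
ee_rot: [[-0.091, -0.996, 0.002], [-0.996, 0.091, -0.003], [0.003, -0.003, -1.0]]
wrist_force: [0.9, 0.0, -0.4]
gripper_width: 0.61
t 7.3 tcp [ 0.408  -0.201   0.2627] booth [-0.2296 -0.283   0.2627] yaw 84.79 zax [ 0.002 -0.003 -1.   ] w 0.61 F [ 0.9  0.  -0.4] j [ -6.   3. -18.   0. -68.   0.]
delta/60mm [-0.142 -0.784 -0.544]
```

```bash
python3 -m inch '[{"jaw":100,"x":-0.14,"y":-0.6,"z":0,"ax":0,"ay":0,"az":0.5},{"jaw":100,"x":0,"y":0,"z":0,"ax":0,"ay":0,"az":0.2}]'
python3 -c "
from h import *
st([.3995,-.248,.23])
snap('wrist','w2');snap('scene','s2');snap('top','t2')
"
```

```text
time_s: 7.55
tcp_pos: [0.3983, -0.2392, 0.2626]
ee_rot: [[0.034, -0.999, 0.003], [-0.999, -0.034, -0.002], [0.002, -0.002, -1.0]]
wrist_force: [0.6, 1.1, 0.4]
gripper_width: 0.607
t 7.55 tcp [ 0.3983 -0.2392  0.2626] booth [-0.2342 -0.3222  0.2626] yaw 91.95 zax [ 0.003 -0.002 -1.   ] w 0.607 F [0.6 1.1 0.4] j [-11.   4. -17.   0. -68.  13.]
delta/60mm [ 0.02  -0.147 -0.543]
```

View pics/w2.png

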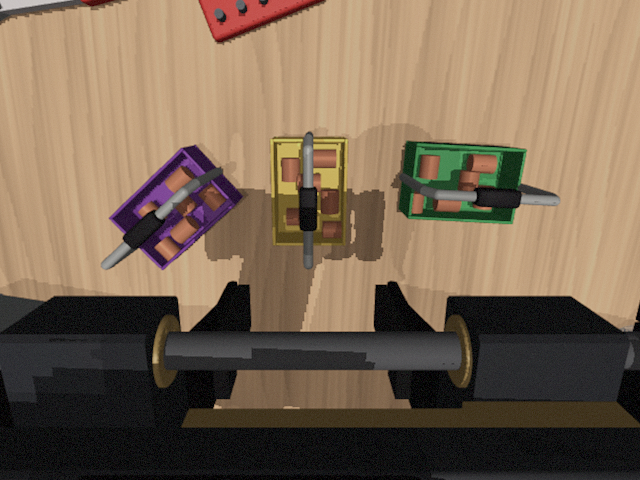

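View pics/s2.png

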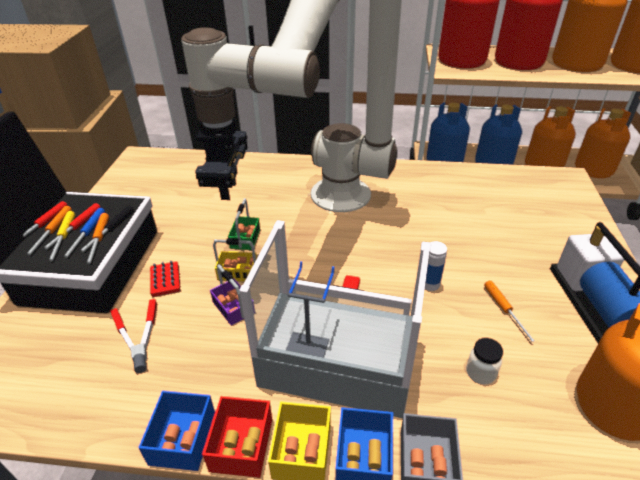

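View pics/t2.png

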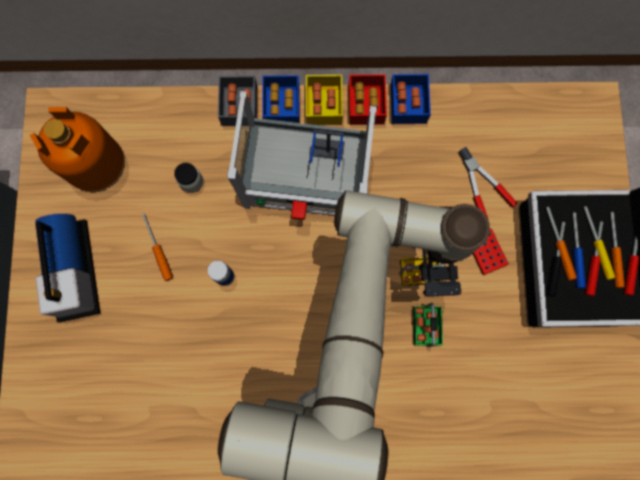

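The shield is fully down, with its rail at the booth's lip level. The wrist view shows yellow between purple and green, with its sleeve at (308,208) and bar ends at (309,135) and (308,262).

```bash
python3 -c "
from h import *
p=camera_params('wrist')
S=onz(p,308,208,.115)
for q in((308,208),(309,137),(308,262),(497,197)):print(onz(p,*q,.113).round(4))
st([S[0],S[1],.16])
p=camera_params('scene')"
```

```text
[ 0.4029 -0.2492  0.113 ]
[ 0.4039 -0.3021  0.113 ]
[ 0.4015 -0.2055  0.113 ]
[ 0.2597 -0.2627  0.113 ]
t 7.7 tcp [ 0.3988 -0.2377  0.2627] booth [-0.2338 -0.3207  0.2627] yaw 91.97 zax [ 0.003 -0.002 -1.   ] w 0.612 F [ 0.1 -0.4 -0.9] j [-11.   4. -17.   0. -68.  13.]
delta/60mm [ 0.068 -0.198 -1.711]
```

```bash
python3 -m inch '[{"jaw":100,"x":0.06,"y":-0.19,"z":-0.5,"ax":0,"ay":0,"az":0},{"jaw":100,"x":0,"y":0,"z":-0.8,"ax":0,"ay":0,"az":0},{"jaw":100,"x":0,"y":0,"z":-0.3,"ax":0,"ay":0,"az":0},{"jaw":100,"x":0,"y":0,"z":0,"ax":0,"ay":0,"az":0}]'
python3 -c "
from h import *
st([.4025,-.2495,.091]);snap('wrist','w3')"
```

```text
time_s: 8.2
tcp_pos: [0.404, -0.248, 0.1653]
ee_rot: [[0.035, -0.999, 0.006], [-0.999, -0.035, -0.003], [0.003, -0.006, -1.0]]
wrist_force: [-0.5, 0.1, 1.2]
gripper_width: 0.605
t 8.2 tcp [ 0.404  -0.248   0.1653] booth [-0.2274 -0.3302  0.1653] yaw 92.03 zax [ 0.006 -0.003 -1.   ] w 0.605 F [-0.5  0.1  1.2] j [-12.  10. -25.   0. -54.  14.]
delta/60mm [-0.024 -0.025 -1.238]
```

View pics/w3.png

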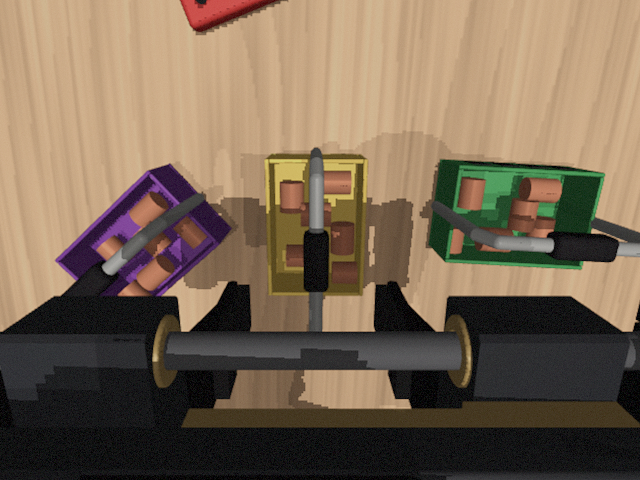

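```bash
python3 -c "
from h import *
p=camera_params('wrist')
for q in((316,260),(316,235),(316,287),(436,205),(497,245),(112,262),(205,197)):print(q,onz(p,*q,.112).round(4))"
```

```text
(316, 260) [ 0.403  -0.2507  0.112 ]
(316, 235) [ 0.4035 -0.2649  0.112 ]
(316, 287) [ 0.4024 -0.2347  0.112 ]
(436, 205) [ 0.3408 -0.2837  0.112 ]
(497, 245) [ 0.3052 -0.263   0.112 ]
(112, 262) [ 0.5157 -0.2452  0.112 ]
(205, 197) [ 0.4629 -0.2835  0.112 ]
```

```bash
python3 -m inch '[{"jaw":100,"x":-0.02,"y":-0.03,"z":-0.5,"ax":-0.03,"ay":0.03,"az":0},{"jaw":100,"x":0,"y":0,"z":-0.45,"ax":0,"ay":0,"az":0},{"jaw":100,"x":0,"y":0,"z":-0.2,"ax":0,"ay":0,"az":0},{"jaw":100,"x":0,"y":0,"z":0,"ax":0,"ay":0,"az":0}]'
python3 -c "
from h import *
st([.403,-.2502,.091])"
```

```text
time_s: 8.75
tcp_pos: [0.4083, -0.2505, 0.1009]
ee_rot: [[0.038, -0.999, 0.014], [-0.999, -0.038, -0.013], [0.013, -0.013, -1.0]]
wrist_force: [0.2, -0.6, 0.3]
gripper_width: 0.607
t 8.75 tcp [ 0.4083 -0.2505  0.1009] booth [-0.2228 -0.3321  0.1009] yaw 92.18 zax [ 0.014 -0.013 -1.   ] w 0.607 F [ 0.2 -0.6  0.3] j [-12.  15. -30.   1. -44.  13.]
delta/60mm [-0.088  0.005 -0.165]
```

```bash
python3 -m inch '[{"jaw":100,"x":-0.09,"y":0,"z":-0.16,"ax":0.075,"ay":0.08,"az":-0.05},{"jaw":100,"x":0,"y":0,"z":0,"ax":0,"ay":0,"az":0}]'
python3 -c "
from h import *
st([.403,-.2502,.091])"
```

```text
time_s: 9.0
tcp_pos: [0.404, -0.2508, 0.0926]
ee_rot: [[0.029, -1.0, 0.003], [-1.0, -0.029, 0.0], [0.0, -0.003, -1.0]]
wrist_force: [0.1, 0.4, -0.0]
gripper_width: 0.608
t 9.0 tcp [ 0.404  -0.2508  0.0926] booth [-0.2269 -0.333   0.0926] yaw 91.67 zax [ 0.003  0.    -1.   ] w 0.608 F [ 0.1  0.4 -0. ] j [-12.  16. -30.  -0. -44.  14.]
delta/60mm [-0.017  0.01  -0.027]
```

```bash
python3 -m inch '[{"jaw":255,"x":-0.01,"y":0,"z":-0.03,"ax":0,"ay":0,"az":0},{"jaw":255,"x":0,"y":0,"z":0,"ax":0,"ay":0,"az":0},{"jaw":255,"x":0,"y":0,"z":0,"ax":0,"ay":0,"az":0},{"jaw":255,"x":0,"y":0,"z":0,"ax":0,"ay":0,"az":0},{"jaw":255,"x":0,"y":0,"z":0,"ax":0,"ay":0,"az":0},{"jaw":255,"x":0,"y":0,"z":0,"ax":0,"ay":0,"az":0}]'
python3 -c "
from h import *
st([.403,-.2502,.091]);print(sense()['gripper_width']*87)"
```

```text
time_s: 9.75
tcp_pos: [0.4036, -0.2511, 0.0916]
ee_rot: [[0.029, -1.0, 0.004], [-1.0, -0.029, -0.0], [0.001, -0.004, -1.0]]
wrist_force: [-0.9, -0.6, -0.6]
gripper_width: 0.152
t 9.75 tcp [ 0.4036 -0.2511  0.0916] booth [-0.2273 -0.3333  0.0916] yaw 91.66 zax [ 0.004 -0.    -1.   ] w 0.152 F [-0.9 -0.6 -0.6] j [-12.  16. -30.  -0. -43.  14.]
delta/60mm [-0.01   0.014 -0.01 ]
13.241222776178782
```

```bash
python3 -m inch '[{"jaw":255,"x":0,"y":0,"z":0.2,"ax":0,"ay":0,"az":0},{"jaw":255,"x":0,"y":0,"z":0.5,"ax":0,"ay":0,"az":0},{"jaw":255,"x":0,"y":0,"z":0.5,"ax":0,"ay":0,"az":0},{"jaw":255,"x":0,"y":0,"z":0.5,"ax":0,"ay":0,"az":0},{"jaw":255,"x":0,"y":0,"z":0.5,"ax":0,"ay":0,"az":0},{"jaw":255,"x":0,"y":0,"z":0.5,"ax":0,"ay":0,"az":0},{"jaw":255,"x":0,"y":0,"z":0.5,"ax":0,"ay":0,"az":0},{"jaw":255,"x":0,"y":0,"z":0.4,"ax":0,"ay":0,"az":0},{"jaw":255,"x":0,"y":0,"z":0,"ax":0,"ay":0,"az":0}]'
python3 -c "
from h import *
st(W(-.23,-.0525,.28));print(W(-.017,-.0525,.255-.019))
snap('scene','s3')"
```

```text
time_s: 10.88
tcp_pos: [0.3993, -0.2489, 0.3166]
ee_rot: [[0.028, -1.0, 0.002], [-1.0, -0.028, 0.003], [-0.003, -0.002, -1.0]]
wrist_force: [0.0, 0.5, -2.8]
gripper_width: 0.157
t 10.88 tcp [ 0.3993 -0.2489  0.3166] booth [-0.2319 -0.3317  0.3166] yaw 91.59 zax [ 0.002  0.003 -1.   ] w 0.157 F [ 0.   0.5 -2.8] j [-12.   3. -10.  -0. -76.  14.]
delta/60mm [ 0.646  4.609 -0.61 ]
[ 6.49205875e-01 -5.90457229e-04  2.36000000e-01]
```

View pics/s3.png

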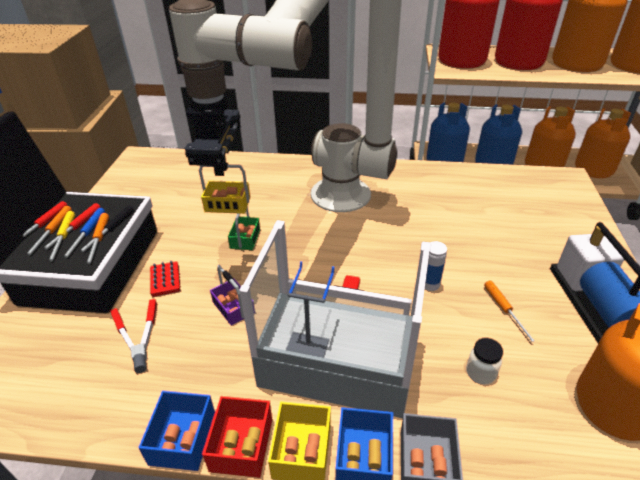

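```bash
python3 -m inch '[{"jaw":255,"x":0.05,"y":0.3,"z":0,"ax":0,"ay":0,"az":-0.15},{"jaw":255,"x":0.1,"y":0.6,"z":0,"ax":0,"ay":0,"az":-0.15},{"jaw":255,"x":0.12,"y":0.7,"z":0,"ax":0,"ay":0,"az":-0.15},{"jaw":255,"x":0.12,"y":0.7,"z":0,"ax":0,"ay":0,"az":-0.15},{"jaw":255,"x":0.12,"y":0.7,"z":0,"ax":0,"ay":0,"az":-0.15},{"jaw":255,"x":0.1,"y":0.6,"z":0,"ax":0,"ay":0,"az":-0.1},{"jaw":255,"x":0.05,"y":0.4,"z":0,"ax":0,"ay":0,"az":0},{"jaw":255,"x":0.02,"y":0.1,"z":0,"ax":0,"ay":0,"az":0},{"jaw":255,"x":0,"y":0,"z":0,"ax":0,"ay":0,"az":0}]'
python3 -c "
from h import *
st(W(-.23,-.0525,.28))"
```

```text
time_s: 12.05
tcp_pos: [0.4311, 0.0056, 0.2999]
ee_rot: [[-0.129, -0.991, -0.028], [-0.992, 0.129, 0.008], [-0.004, 0.029, -1.0]]
wrist_force: [0.2, 0.6, -3.3]
gripper_width: 0.152
t 12.05 tcp [0.4311 0.0056 0.2999] booth [-0.234  -0.0753  0.2999] yaw 82.57 zax [-0.028  0.008 -1.   ] w 0.152 F [ 0.2  0.6 -3.3] j [ 22.   1. -16.  -1. -75. -29.]
delta/60mm [ 0.117  0.367 -0.331]
```

```bash
python3 -m inch '[{"jaw":255,"x":0.11,"y":0.35,"z":-0.3,"ax":-0.045,"ay":-0.16,"az":0},{"jaw":255,"x":0,"y":0,"z":0,"ax":0,"ay":0,"az":0},{"jaw":255,"x":0,"y":0,"z":0,"ax":0,"ay":0,"az":0}]'
python3 -c "
from h import *
st(W(-.12,-.0525,.265));snap('top','t4');snap('scene','s4');snap('wrist','w4')"
```

```text
time_s: 12.42
tcp_pos: [0.4371, 0.0243, 0.2808]
ee_rot: [[-0.133, -0.991, -0.002], [-0.991, 0.133, -0.002], [0.002, 0.002, -1.0]]
wrist_force: [0.7, 0.6, -2.1]
gripper_width: 0.157
t 12.43 tcp [0.4371 0.0243 0.2808] booth [-0.2306 -0.0559  0.2808] yaw 82.38 zax [-0.002 -0.002 -1.   ] w 0.157 F [ 0.7  0.6 -2.1] j [ 25.   1. -18.   0. -71. -32.]
delta/60mm [ 1.834 -0.187 -0.263]
```

View pics/w4.png

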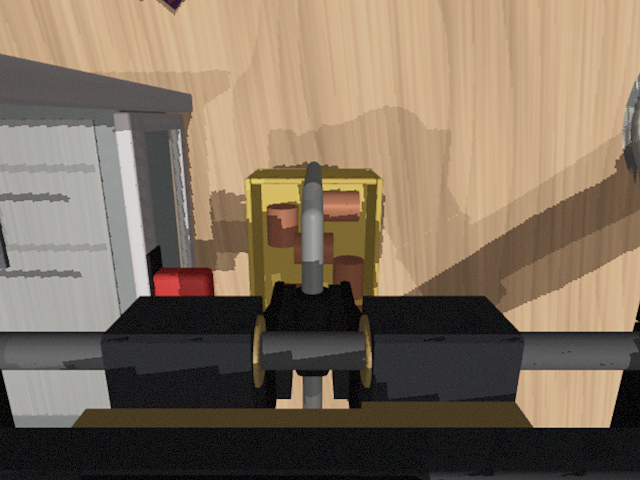

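View pics/s4.png

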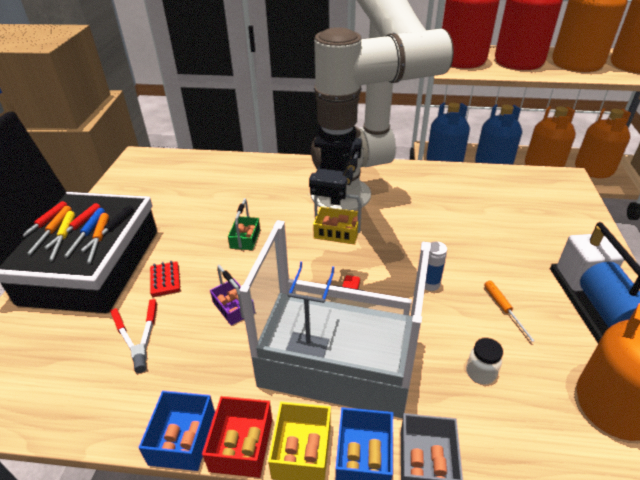

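```bash
python3 -m inch '[{"jaw":255,"x":0.3,"y":0.02,"z":0,"ax":0,"ay":0,"az":0},{"jaw":255,"x":0.4,"y":-0.05,"z":0,"ax":0,"ay":0,"az":0},{"jaw":255,"x":0.4,"y":-0.05,"z":0,"ax":0,"ay":0,"az":0},{"jaw":255,"x":0.3,"y":-0.04,"z":0,"ax":0,"ay":0,"az":0},{"jaw":255,"x":0,"y":0,"z":0,"ax":0,"ay":0,"az":0}]'
python3 -c "
from h import *
st(W(-.08,-.0525,.275))"
```

```text
time_s: 13.2
tcp_pos: [0.5286, 0.0159, 0.2817]
ee_rot: [[-0.134, -0.991, 0.003], [-0.991, 0.134, -0.0], [-0.0, -0.003, -1.0]]
wrist_force: [-1.1, 0.0, -2.2]
gripper_width: 0.157
t 13.2 tcp [0.5286 0.0159 0.2817] booth [-0.1387 -0.0521  0.2817] yaw 82.27 zax [ 0.003 -0.    -1.   ] w 0.157 F [-1.1  0.  -2.2] j [ 19.  10.  -7.   0. -72. -27.]
delta/60mm [ 0.97  -0.135 -0.112]
```

```bash
python3 -m inch '[{"jaw":255,"x":0.3,"y":-0.04,"z":-0.1,"ax":0,"ay":0,"az":0},{"jaw":255,"x":0.4,"y":-0.055,"z":0,"ax":0,"ay":0,"az":0},{"jaw":255,"x":0.3,"y":-0.04,"z":0,"ax":0,"ay":0,"az":0},{"jaw":255,"x":0,"y":0,"z":0,"ax":0,"ay":0,"az":0}]'
python3 -c "
from h import *
st(W(-.017,-.0525,.270));snap('top','t5');snap('scene','s5')
import cv2
s=cv2.imread('pics/s5.png');cv2.imwrite('pics/c6.png',cv2.resize(s[170:370,230:440],None,fx=3,fy=3,interpolation=2))"
```

```text
time_s: 13.7
tcp_pos: [0.5902, 0.007, 0.2751]
ee_rot: [[-0.135, -0.991, 0.001], [-0.991, 0.135, -0.0], [0.0, -0.001, -1.0]]
wrist_force: [-0.6, 0.0, -2.8]
gripper_width: 0.157
t 13.7 tcp [0.5902 0.007  0.2751] booth [-0.0765 -0.0528  0.2751] yaw 82.24 zax [ 0.001 -0.    -1.   ] w 0.157 F [-0.6  0.  -2.8] j [ 16.  17.   0.   0. -73. -24.]
delta/60mm [ 0.983 -0.127 -0.085]
```

View pics/c6.png

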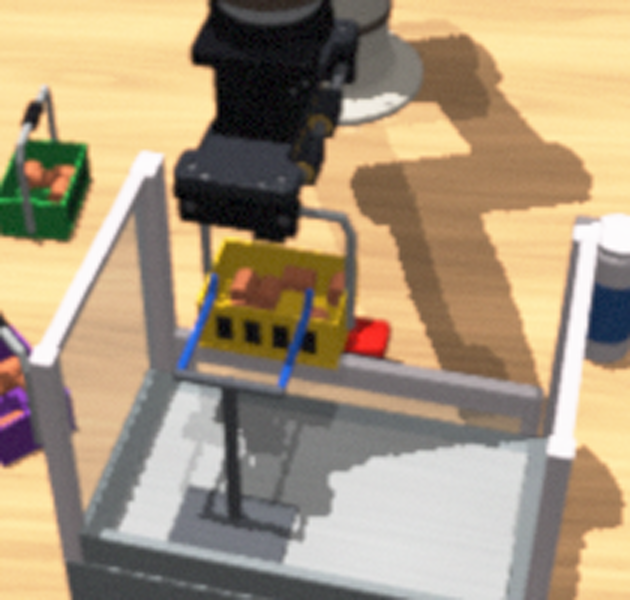

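```bash
python3 -c "
from h import *
p=camera_params('scene')
f=lambda q:np.round([(q[0]-230)*3,(q[1]-170)*3],0)
for y in(-.1038,-.0018):print('upright top',f(proj(p,W(-.0765,y,.28))))
for y in(-.0195,-.0855):print('tip',f(proj(p,W(-.039,y,.261))))"
```

```text
upright top [201. 211.]
upright top [347. 234.]
tip [308. 287.]
tip [213. 272.]
```

```bash
python3 -m inch '[{"jaw":255,"x":0.3,"y":-0.05,"z":-0.03,"ax":0,"ay":0,"az":0},{"jaw":255,"x":0.3,"y":-0.05,"z":0,"ax":0,"ay":0,"az":0},{"jaw":255,"x":0.25,"y":-0.05,"z":0,"ax":0,"ay":0,"az":0},{"jaw":255,"x":0.05,"y":0,"z":0,"ax":0,"ay":0,"az":0},{"jaw":255,"x":0,"y":0,"z":0,"ax":0,"ay":0,"az":0}]'
python3 -c "
from h import *
st(W(-.017,-.0535,.237));snap('top','t6');snap('scene','s6')
import cv2
s=cv2.imread('pics/s6.png');cv2.imwrite('pics/c7.png',cv2.resize(s[170:370,230:440],None,fx=3,fy=3,interpolation=2))"
```

```text
time_s: 14.42
tcp_pos: [0.6403, -0.0014, 0.2756]
ee_rot: [[-0.133, -0.991, 0.001], [-0.991, 0.133, 0.001], [-0.001, -0.001, -1.0]]
wrist_force: [-0.4, 0.5, -2.6]
gripper_width: 0.16
t 14.43 tcp [ 0.6403 -0.0014  0.2756] booth [-0.0257 -0.0544  0.2756] yaw 82.36 zax [ 0.001  0.001 -1.   ] w 0.16 F [-0.4  0.5 -2.6] j [ 14.  22.   8.  -0. -76. -22.]
delta/60mm [ 0.146 -0.003 -0.643]
```

View pics/c7.png

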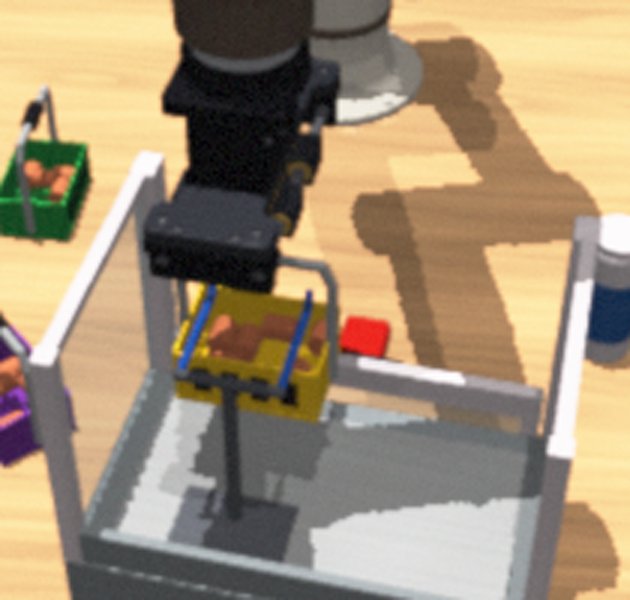

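```bash
python3 -m inch '[{"jaw":255,"x":0.14,"y":-0.005,"z":0,"ax":0,"ay":0,"az":0},{"jaw":255,"x":0.02,"y":0,"z":-0.2,"ax":0,"ay":0,"az":0},{"jaw":255,"x":0,"y":0,"z":-0.2,"ax":0,"ay":0,"az":0},{"jaw":255,"x":0,"y":0,"z":0,"ax":0,"ay":0,"az":0}]'
python3 -c "
from h import *
st(W(-.017,-.0535,.237))"
```

```text
time_s: 15.02
tcp_pos: [0.6492, -0.0014, 0.2496]
ee_rot: [[-0.132, -0.991, -0.001], [-0.991, 0.132, 0.001], [-0.001, 0.001, -1.0]]
wrist_force: [0.4, 0.4, -2.7]
gripper_width: 0.161
t 15.03 tcp [ 0.6492 -0.0014  0.2496] booth [-0.0169 -0.0533  0.2496] yaw 82.39 zax [-0.001  0.001 -1.   ] w 0.161 F [ 0.4  0.4 -2.7] j [ 14.  24.   7.  -0. -73. -22.]
delta/60mm [-0.003 -0.003 -0.21 ]
```

```bash
python3 -m inch '[{"jaw":255,"x":0,"y":0,"z":-0.12,"ax":0,"ay":0,"az":0},{"jaw":255,"x":0,"y":0,"z":-0.08,"ax":0,"ay":0,"az":0},{"jaw":255,"x":0,"y":0,"z":-0.02,"ax":0,"ay":0,"az":0},{"jaw":255,"x":0,"y":0,"z":0,"ax":0,"ay":0,"az":0}]'
python3 -c "
from h import *
st(W(-.017,-.0535,.237))"
```

```text
time_s: 15.52
tcp_pos: [0.6495, -0.0015, 0.2365]
ee_rot: [[-0.132, -0.991, 0.001], [-0.991, 0.132, 0.001], [-0.001, -0.001, -1.0]]
wrist_force: [-0.1, 0.2, -2.1]
gripper_width: 0.158
t 15.53 tcp [ 0.6495 -0.0015  0.2365] booth [-0.0166 -0.0533  0.2365] yaw 82.41 zax [ 0.001  0.001 -1.   ] w 0.158 F [-0.1  0.2 -2.1] j [ 14.  24.   5.  -0. -71. -22.]
delta/60mm [-0.008 -0.002  0.008]
```

```bash
python3 -m inch '[{"jaw":255,"x":0,"y":0,"z":-0.03,"ax":0,"ay":0,"az":0},{"jaw":255,"x":0,"y":0,"z":0,"ax":0,"ay":0,"az":0}]'; python3 -m inch '[{"jaw":255,"x":0,"y":0,"z":-0.03,"ax":0,"ay":0,"az":0},{"jaw":255,"x":0,"y":0,"z":0,"ax":0,"ay":0,"az":0}]'
python3 -c "
from h import *
st();snap('scene','s7');snap('top','t7')
import cv2
s=cv2.imread('pics/s7.png');cv2.imwrite('pics/c8.png',cv2.resize(s[220:330,250:400],None,fx=5,fy=5,interpolation=2))"
```

```text
time_s: 15.78
tcp_pos: [0.6498, -0.0015, 0.2364]
ee_rot: [[-0.132, -0.991, 0.003], [-0.991, 0.132, 0.001], [-0.001, -0.003, -1.0]]
wrist_force: [-0.1, -1.0, -2.5]
gripper_width: 0.158
time_s: 16.02
tcp_pos: [0.65, -0.0015, 0.2362]
ee_rot: [[-0.132, -0.991, 0.005], [-0.991, 0.132, 0.0], [-0.001, -0.005, -1.0]]
wrist_force: [-1.6, 0.4, -1.0]
gripper_width: 0.154
t 16.02 tcp [ 0.65   -0.0015  0.2362] booth [-0.0161 -0.0533  0.2362] yaw 82.44 zax [ 0.005  0.    -1.   ] w 0.154 F [-1.6  0.4 -1. ] j [ 14.  24.   5.   0. -71. -22.]
```

View pics/c8.png

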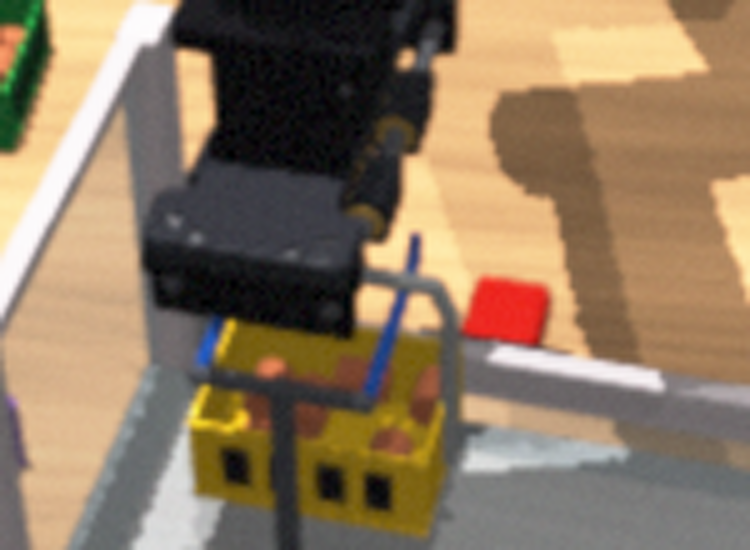

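```bash
python3 -m inch '[{"jaw":255,"x":-0.02,"y":0,"z":-0.06,"ax":0,"ay":-0.03,"az":0},{"jaw":255,"x":0,"y":0,"z":0,"ax":0,"ay":0,"az":0}]'
python3 -c "
from h import *
st()
import cv2
s=cv2.imread('pics/s7.png');cv2.imwrite('pics/c9.png',cv2.resize(s[250:305,280:350],None,fx=10,fy=10,interpolation=0))"
```

```text
time_s: 16.38
tcp_pos: [0.6508, -0.0016, 0.2363]
ee_rot: [[-0.13, -0.991, 0.017], [-0.991, 0.13, -0.0], [-0.002, -0.017, -1.0]]
wrist_force: [-0.7, -0.1, -1.4]
gripper_width: 0.156
t 16.38 tcp [ 0.6508 -0.0016  0.2363] booth [-0.0153 -0.0533  0.2363] yaw 82.51 zax [ 0.017 -0.    -1.   ] w 0.156 F [-0.7 -0.1 -1.4] j [ 14.  24.   5.   0. -70. -22.]
```

View pics/c9.png

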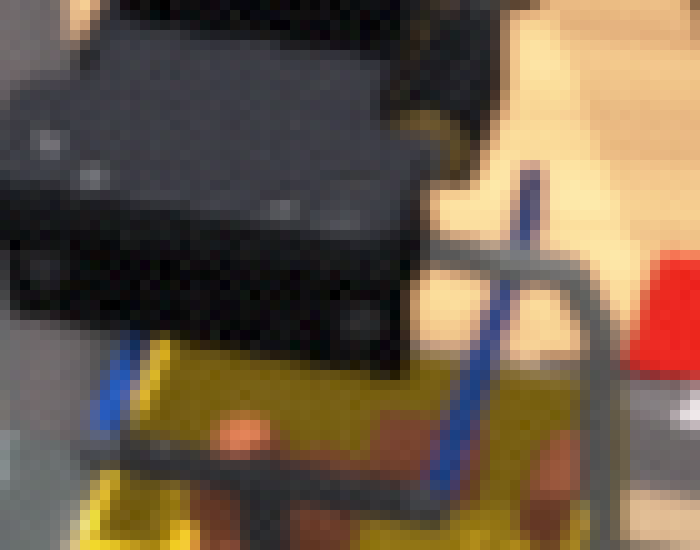

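```bash
python3 -m inch '[{"jaw":255,"x":-0.02,"y":0,"z":-0.02,"ax":0,"ay":0.1,"az":0},{"jaw":255,"x":0,"y":0,"z":0,"ax":0,"ay":0,"az":0}]'
python3 -c "
from h import *
st()"
```

```text
time_s: 16.62
tcp_pos: [0.6505, -0.0016, 0.2361]
ee_rot: [[-0.13, -0.992, 0.002], [-0.992, 0.13, -0.0], [0.0, -0.002, -1.0]]
wrist_force: [-2.2, 0.9, 3.4]
gripper_width: 0.158
t 16.62 tcp [ 0.6505 -0.0016  0.2361] booth [-0.0156 -0.0534  0.2361] yaw 82.53 zax [ 0.002 -0.    -1.   ] w 0.158 F [-2.2  0.9  3.4] j [ 14.  24.   5.   0. -71. -22.]
```

Force is now +3.4 N with z held, so the bar rests on the prongs. I'll open the jaws partway to keep the fingers off the post.

```bash
python3 -m inch '[{"jaw":175,"x":0,"y":0,"z":0,"ax":0,"ay":0,"az":0},{"jaw":145,"x":0,"y":0,"z":0,"ax":0,"ay":0,"az":0},{"jaw":145,"x":0,"y":0,"z":0,"ax":0,"ay":0,"az":0},{"jaw":145,"x":0,"y":0,"z":0,"ax":0,"ay":0,"az":0}]'
python3 -c "
from h import *
st(W(-.017,-.0535,.236));snap('wrist','w8')"
```

```text
time_s: 17.12
tcp_pos: [0.65, -0.0018, 0.2332]
ee_rot: [[-0.131, -0.991, -0.002], [-0.991, 0.131, -0.0], [0.001, 0.002, -1.0]]
wrist_force: [-0.3, 0.3, -0.6]
gripper_width: 0.417
t 17.12 tcp [ 0.65   -0.0018  0.2332] booth [-0.0161 -0.0536  0.2332] yaw 82.48 zax [-0.002 -0.    -1.   ] w 0.417 F [-0.3  0.3 -0.6] j [ 14.  24.   5.  -0. -71. -22.]
delta/60mm [-0.015  0.004  0.047]
```

View pics/w8.png

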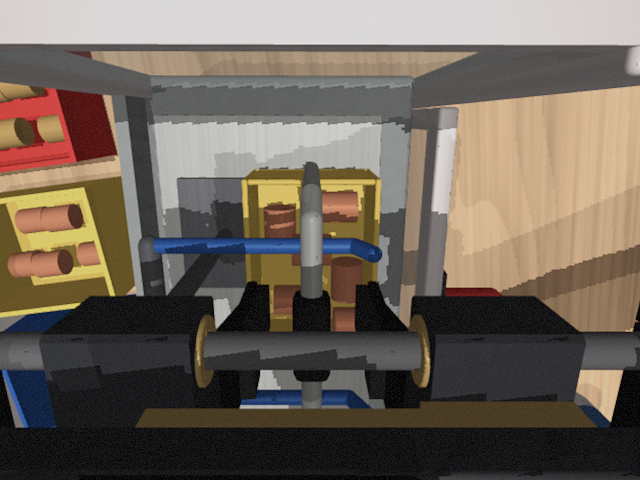

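```bash
python3 -c "
import cv2
s=cv2.imread('pics/w8.png');cv2.imwrite('pics/c10.png',cv2.resize(s[150:310,240:400],None,fx=3.7,fy=3.7,interpolation=0))"
```

```text
(no output)
```

View pics/c10.png

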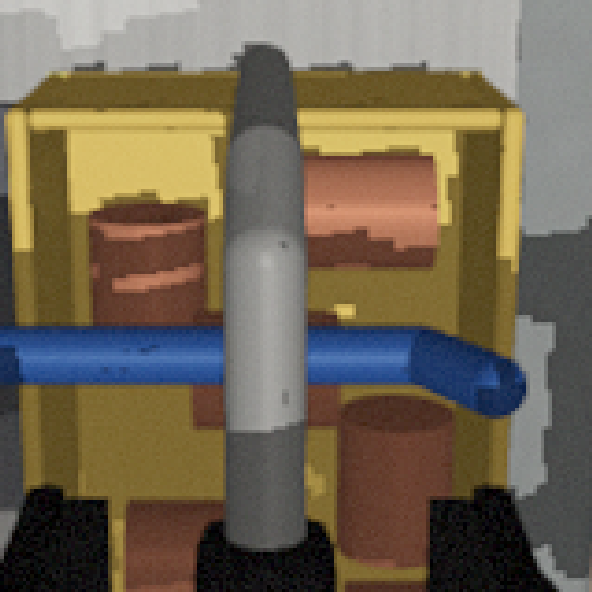

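```bash
python3 -m inch '[{"jaw":145,"x":0,"y":0,"z":0.2,"ax":0,"ay":0,"az":0},{"jaw":145,"x":0,"y":0,"z":0.3,"ax":0,"ay":0,"az":0},{"jaw":145,"x":0,"y":0,"z":0.4,"ax":0,"ay":0,"az":0},{"jaw":145,"x":0,"y":0,"z":0.6,"ax":0,"ay":0,"az":0},{"jaw":145,"x":0,"y":0,"z":0.6,"ax":0,"ay":0,"az":0},{"jaw":145,"x":0,"y":0,"z":0.6,"ax":0,"ay":0,"az":0},{"jaw":145,"x":0,"y":0,"z":0,"ax":0,"ay":0,"az":0}]'
python3 -c "
from h import *
st();snap('scene','s9')
import cv2
s=cv2.imread('pics/s9.png');cv2.imwrite('pics/c11.png',cv2.resize(s[170:370,230:440],None,fx=3,fy=3,interpolation=2))"
```

```text
time_s: 18.05
tcp_pos: [0.6494, -0.0026, 0.4067]
ee_rot: [[-0.131, -0.991, 0.005], [-0.991, 0.131, -0.001], [0.0, -0.005, -1.0]]
wrist_force: [0.4, -0.2, -0.1]
gripper_width: 0.431
t 18.05 tcp [ 0.6494 -0.0026  0.4067] booth [-0.0166 -0.0545  0.4067] yaw 82.48 zax [ 0.005 -0.001 -1.   ] w 0.431 F [ 0.4 -0.2 -0.1] j [ 14.  21.  25.   0. -93. -22.]
```

View pics/c11.png

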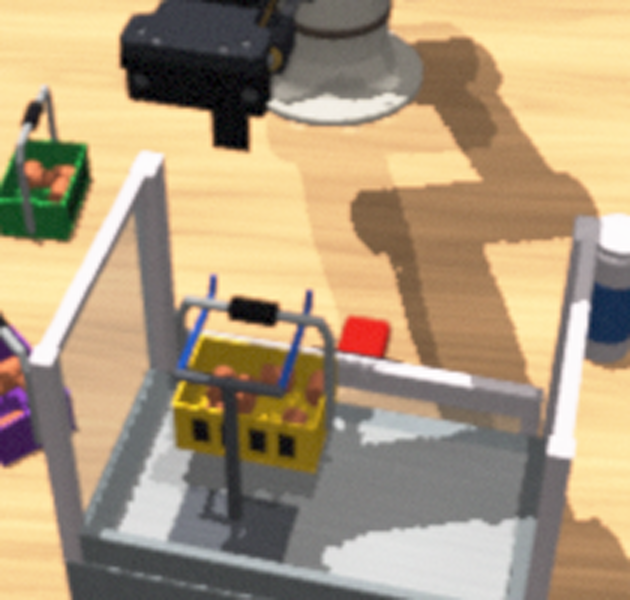

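Basket hangs on both prongs, with the bar crossing the prongs at about (187,305) and (308,318) in the crop. Next I turn and move above the grip.

```bash
python3 -m inch '[{"jaw":60,"x":-0.2,"y":0.12,"z":0,"ax":0,"ay":0,"az":-0.9},{"jaw":0,"x":-0.2,"y":0.12,"z":0,"ax":0,"ay":0,"az":-1},{"jaw":0,"x":-0.2,"y":0.12,"z":0,"ax":0,"ay":0,"az":-1},{"jaw":0,"x":-0.2,"y":0.12,"z":0,"ax":0,"ay":0,"az":-1},{"jaw":0,"x":-0.2,"y":0.12,"z":0,"ax":0,"ay":0,"az":-1},{"jaw":0,"x":-0.2,"y":0.12,"z":0,"ax":0,"ay":0,"az":-1},{"jaw":0,"x":-0.2,"y":0.12,"z":0,"ax":0,"ay":0,"az":-1},{"jaw":0,"x":-0.2,"y":0.12,"z":0,"ax":0,"ay":0,"az":-1},{"jaw":0,"x":-0.2,"y":0.12,"z":0,"ax":0,"ay":0,"az":-0.9},{"jaw":0,"x":0,"y":0,"z":0,"ax":0,"ay":0,"az":0}]'
python3 -c "
from h import *
st(W(-.133,0,.2))"
```

```text
time_s: 19.35
tcp_pos: [0.5328, 0.0639, 0.3939]
ee_rot: [[-0.989, 0.146, -0.016], [0.145, 0.989, 0.009], [0.017, 0.006, -1.0]]
wrist_force: [0.4, -1.8, 0.4]
gripper_width: 0.999
t 19.35 tcp [0.5328 0.0639 0.3939] booth [-0.1409 -0.0039  0.3939] yaw -8.37 zax [-0.016  0.009 -1.   ] w 0.999 F [ 0.4 -1.8  0.4] j [  24.   10.    8.   -1.  -89. -122.]
delta/60mm [ 0.139  0.047 -3.231]
```

```bash
python3 -m inch '[{"jaw":0,"x":0.14,"y":0.05,"z":-0.3,"ax":-0.05,"ay":-0.09,"az":0.07},{"jaw":0,"x":0,"y":0,"z":-0.9,"ax":0,"ay":0,"az":0},{"jaw":0,"x":0,"y":0,"z":-0.9,"ax":0,"ay":0,"az":0},{"jaw":0,"x":0,"y":0,"z":-0.8,"ax":0,"ay":0,"az":0},{"jaw":0,"x":0,"y":0,"z":0,"ax":0,"ay":0,"az":0}]'
python3 -c "
from h import *
st(W(-.133,0,.108))
snap('wrist','w9')"
```

```text
time_s: 19.98
tcp_pos: [0.5415, 0.0652, 0.2137]
ee_rot: [[-0.993, 0.12, -0.001], [0.12, 0.993, -0.002], [0.001, -0.002, -1.0]]
wrist_force: [0.6, 0.0, -0.2]
gripper_width: 0.995
t 19.98 tcp [0.5415 0.0652 0.2137] booth [-0.1325 -0.0015  0.2137] yaw -6.86 zax [-0.001 -0.002 -1.   ] w 0.995 F [ 0.6  0.  -0.2] j [  24.   15.  -12.    0.  -64. -121.]
delta/60mm [-0.005  0.026 -1.762]
```

View pics/w9.png

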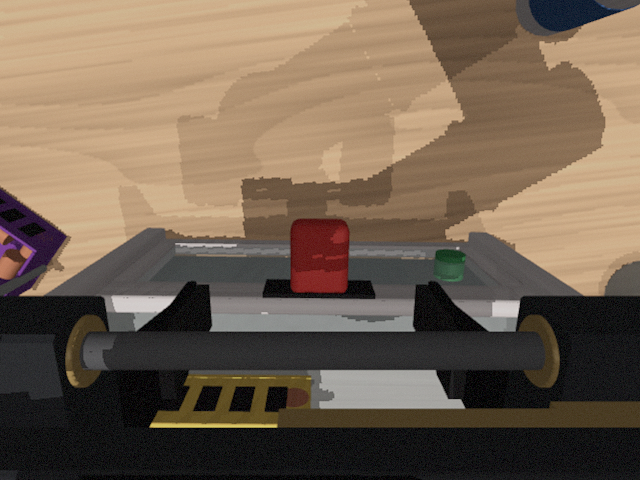

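```bash
python3 -m inch '[{"jaw":0,"x":0,"y":0.03,"z":-0.5,"ax":0,"ay":0,"az":-0.06},{"jaw":0,"x":0,"y":0,"z":-0.6,"ax":0,"ay":0,"az":0},{"jaw":0,"x":0,"y":0,"z":-0.5,"ax":0,"ay":0,"az":0},{"jaw":0,"x":0,"y":0,"z":0,"ax":0,"ay":0,"az":0}]'
python3 -c "
from h import *
st(W(-.133,0.001,.106))"
```

```text
time_s: 20.52
tcp_pos: [0.5532, 0.0695, 0.1304]
ee_rot: [[-0.992, 0.123, 0.027], [0.123, 0.992, 0.004], [-0.026, 0.008, -1.0]]
wrist_force: [0.2, 0.7, 1.3]
gripper_width: 0.997
t 20.52 tcp [0.5532 0.0695 0.1304] booth [-0.1215  0.0043  0.1304] yaw -7.06 zax [ 0.027  0.004 -1.   ] w 0.997 F [0.2 0.7 1.3] j [  24.   20.  -18.    1.  -51. -121.]
delta/60mm [-0.198 -0.029 -0.407]
```

```bash
python3 -m inch '[{"jaw":0,"x":-0.2,"y":-0.03,"z":-0.1,"ax":-0.02,"ay":0.15,"az":-0.05},{"jaw":0,"x":0,"y":0,"z":-0.25,"ax":0,"ay":0,"az":0},{"jaw":0,"x":0,"y":0,"z":0,"ax":0,"ay":0,"az":0}]'
python3 -c "
from h import *
st(W(-.133,0.001,.106))"
```

```text
time_s: 20.9
tcp_pos: [0.5442, 0.0688, 0.1138]
ee_rot: [[-0.991, 0.13, 0.009], [0.13, 0.991, 0.004], [-0.009, 0.005, -1.0]]
wrist_force: [-0.1, -0.5, -0.1]
gripper_width: 1.001
t 20.9 tcp [0.5442 0.0688 0.1138] booth [-0.1303  0.0024  0.1138] yaw -7.49 zax [ 0.009  0.004 -1.   ] w 1.001 F [-0.1 -0.5 -0.1] j [  24.   20.  -19.    0.  -50. -122.]
delta/60mm [-0.048 -0.016 -0.13 ]
```

```bash
python3 -m inch '[{"jaw":0,"x":-0.05,"y":-0.02,"z":-0.13,"ax":-0.02,"ay":0.05,"az":0},{"jaw":255,"x":0,"y":0,"z":0,"ax":0,"ay":0,"az":0},{"jaw":255,"x":0,"y":0,"z":0,"ax":0,"ay":0,"az":0},{"jaw":255,"x":0,"y":0,"z":0,"ax":0,"ay":0,"az":0},{"jaw":255,"x":0,"y":0,"z":0,"ax":0,"ay":0,"az":0},{"jaw":255,"x":0,"y":0,"z":0,"ax":0,"ay":0,"az":0},{"jaw":255,"x":0,"y":0,"z":0,"ax":0,"ay":0,"az":0},{"jaw":255,"x":0,"y":0,"z":0,"ax":0,"ay":0,"az":0}]'
python3 -c "
from h import *
st(W(-.132,0.0,.106))"
```

```text
time_s: 21.9
tcp_pos: [0.5421, 0.0695, 0.1065]
ee_rot: [[-0.992, 0.13, 0.003], [0.13, 0.992, 0.003], [-0.003, 0.004, -1.0]]
wrist_force: [0.0, -2.3, 0.6]
gripper_width: 0.406
t 21.9 tcp [0.5421 0.0695 0.1065] booth [-0.1324  0.0029  0.1065] yaw -7.45 zax [ 0.003  0.003 -1.   ] w 0.406 F [ 0.  -2.3  0.6] j [  24.   21.  -20.   -0.  -49. -122.]
delta/60mm [ 0.001 -0.048 -0.009]
```

```bash
python3 -m inch '[{"jaw":255,"x":0,"y":0,"z":0.2,"ax":0,"ay":0,"az":0},{"jaw":255,"x":0,"y":0,"z":0.3,"ax":0,"ay":0,"az":0},{"jaw":255,"x":0,"y":0,"z":0.3,"ax":0,"ay":0,"az":0},{"jaw":255,"x":0,"y":0,"z":0.3,"ax":0,"ay":0,"az":0}]'
python3 -c "
from h import *
st(W(-.132,0.003,.2465))"
```

```text
time_s: 22.4
tcp_pos: [0.542, 0.0695, 0.1647]
ee_rot: [[-0.991, 0.131, -0.001], [0.131, 0.991, 0.004], [0.002, 0.004, -1.0]]
wrist_force: [4.2, 0.6, -13.0]
gripper_width: 0.41
t 22.4 tcp [0.542  0.0695 0.1647] booth [-0.1326  0.0028  0.1647] yaw -7.56 zax [-0.001  0.004 -1.   ] w 0.41 F [  4.2   0.6 -13. ] j [  24.   17.  -15.   -0.  -57. -122.]
delta/60mm [0.01  0.002 1.363]
```

```bash
python3 -m inch '[{"jaw":255,"x":0,"y":0,"z":0.3,"ax":0,"ay":0,"az":0},{"jaw":255,"x":0,"y":0,"z":0.3,"ax":0,"ay":0,"az":0},{"jaw":255,"x":0,"y":0,"z":0.3,"ax":0,"ay":0,"az":0},{"jaw":255,"x":0,"y":0,"z":0.25,"ax":0,"ay":0,"az":0},{"jaw":255,"x":0,"y":0,"z":0.1,"ax":0,"ay":0,"az":0}]'
python3 -c "
from h import *
st(W(-.132,0.003,.2465))"
```

```text
time_s: 23.02
tcp_pos: [0.5419, 0.0696, 0.2301]
ee_rot: [[-0.991, 0.132, -0.008], [0.132, 0.991, 0.005], [0.009, 0.004, -1.0]]
wrist_force: [4.8, -0.7, -11.8]
gripper_width: 0.414
t 23.02 tcp [0.5419 0.0696 0.2301] booth [-0.1327  0.0029  0.2301] yaw -7.6 zax [-0.008  0.005 -1.   ] w 0.414 F [  4.8  -0.7 -11.8] j [  24.   14.  -10.   -0.  -67. -121.]
delta/60mm [0.011 0.001 0.273]
```

```bash
for i in 1; do python3 -m inch '[{"jaw":255,"x":0,"y":0,"z":0.2,"ax":0,"ay":0,"az":0},{"jaw":255,"x":0,"y":0,"z":0.15,"ax":0,"ay":-0.03,"az":0}]'; done; python3 -m inch '[{"jaw":255,"x":0,"y":0,"z":0.15,"ax":0,"ay":0,"az":0},{"jaw":255,"x":0,"y":0,"z":0.15,"ax":0,"ay":0,"az":0}]'; python3 -m inch '[{"jaw":255,"x":0,"y":0,"z":0.15,"ax":0,"ay":0,"az":0}]'
```

```text
time_s: 23.28
tcp_pos: [0.5415, 0.0697, 0.2464]
ee_rot: [[-0.991, 0.134, -0.007], [0.134, 0.991, 0.006], [0.007, 0.005, -1.0]]
wrist_force: [16.5, -4.6, -36.1]
gripper_width: 0.408
time_s: 23.52
tcp_pos: [0.5387, 0.07, 0.2492]
ee_rot: [[-0.99, 0.14, -0.023], [0.139, 0.99, 0.007], [0.024, 0.004, -1.0]]
wrist_force: [14.6, -1.8, -34.9]
gripper_width: 0.41
time_s: 23.65
tcp_pos: [0.5375, 0.0701, 0.2503]
ee_rot: [[-0.989, 0.142, -0.031], [0.142, 0.99, 0.007], [0.032, 0.002, -0.999]]
wrist_force: [13.5, -2.2, -33.9]
gripper_width: 0.411
```

Hard stop reached at +0.140 (TCP 0.1065 → 0.2465). I'll relax the pull, release and retreat.

```bash
python3 -m inch '[{"jaw":255,"x":0,"y":0,"z":0,"ax":0,"ay":0,"az":0},{"jaw":0,"x":0,"y":0,"z":0,"ax":0,"ay":0,"az":0},{"jaw":0,"x":0,"y":0,"z":0,"ax":0,"ay":0,"az":0},{"jaw":0,"x":0,"y":0,"z":0,"ax":0,"ay":0,"az":0},{"jaw":0,"x":0,"y":0,"z":0,"ax":0,"ay":0,"az":0},{"jaw":0,"x":0,"y":0,"z":0,"ax":0,"ay":0,"az":0}]'
python3 -c "
from h import *
st()"
```

```text
time_s: 24.4
tcp_pos: [0.5372, 0.0694, 0.2552]
ee_rot: [[-0.989, 0.142, -0.028], [0.142, 0.99, 0.006], [0.029, 0.002, -1.0]]
wrist_force: [-0.3, 0.0, -0.2]
gripper_width: 0.895
t 24.4 tcp [0.5372 0.0694 0.2552] booth [-0.1373  0.002   0.2552] yaw -8.18 zax [-0.028  0.006 -1.   ] w 0.895 F [-0.3  0.  -0.2] j [  24.   13.   -7.   -1.  -71. -122.]
```

```bash
python3 -m inch '[{"jaw":0,"x":0,"y":0,"z":0.3,"ax":-0.03,"ay":-0.16,"az":0},{"jaw":0,"x":0,"y":0,"z":0.5,"ax":0,"ay":0,"az":0},{"jaw":0,"x":0,"y":0,"z":0.8,"ax":0,"ay":0,"az":0},{"jaw":0,"x":-0.5,"y":-0.5,"z":0.2,"ax":0,"ay":0,"az":0},{"jaw":0,"x":-0.5,"y":-0.8,"z":0,"ax":0,"ay":0,"az":0},{"jaw":0,"x":-0.4,"y":-0.9,"z":0,"ax":0,"ay":0,"az":0},{"jaw":0,"x":-0.2,"y":-0.9,"z":0,"ax":0,"ay":0,"az":0},{"jaw":0,"x":0,"y":-0.9,"z":0,"ax":0,"ay":0,"az":0},{"jaw":0,"x":0,"y":-0.5,"z":0,"ax":0,"ay":0,"az":0},{"jaw":0,"x":0,"y":0,"z":0,"ax":0,"ay":0,"az":0}]'
python3 -c "
from h import *
st();snap('top','t10');snap('scene','s10')
import cv2
s=cv2.imread('pics/s10.png');cv2.imwrite('pics/c12.png',cv2.resize(s[170:370,230:440],None,fx=3,fy=3,interpolation=2))
im,p=s,camera_params('scene')
for y in(-.12,0,.12):print('rail back top edge expected at 0.14:',np.round(proj(p,W(-.094,y,.28)),1), '0.13:',np.round(proj(p,W(-.094,y,.27)),1))"
```

```text
time_s: 25.65
tcp_pos: [0.436, -0.2086, 0.3803]
ee_rot: [[-0.99, 0.139, 0.027], [0.139, 0.99, -0.007], [-0.027, -0.003, -1.0]]
wrist_force: [-0.3, 0.6, -0.4]
gripper_width: 1.003
t 25.65 tcp [ 0.436  -0.2086  0.3803] booth [-0.2008 -0.2869  0.3803] yaw -8.0 zax [ 0.027 -0.007 -1.   ] w 1.003 F [-0.3  0.6 -0.4] j [ -6.   3.  -3.   0. -83. -92.]
rail back top edge expected at 0.14: [291.8 234.1] 0.13: [292.1 237.8]
rail back top edge expected at 0.14: [348.2 242.6] 0.13: [348.1 246.3]
rail back top edge expected at 0.14: [407.3 251.4] 0.13: [406.8 255.2]
```

View pics/c12.png

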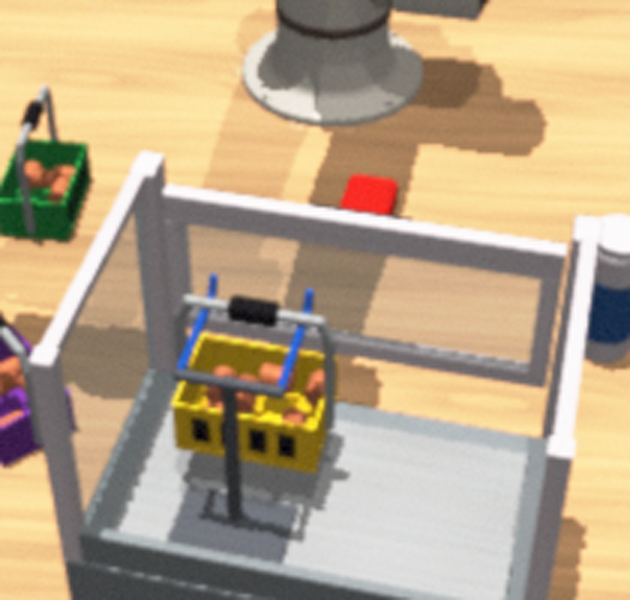

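View pics/t10.png

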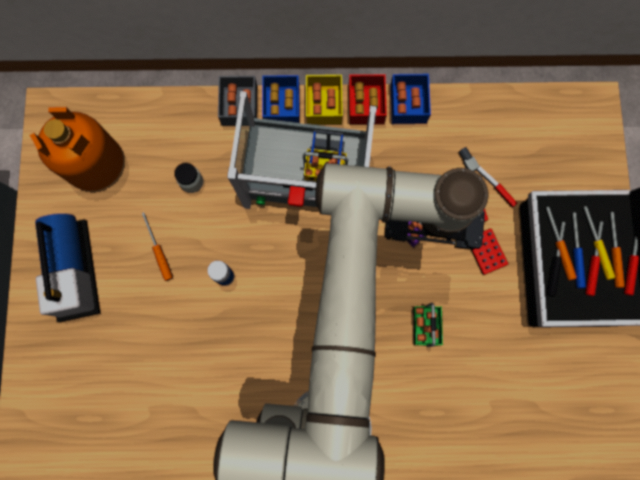

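View pics/s10.png

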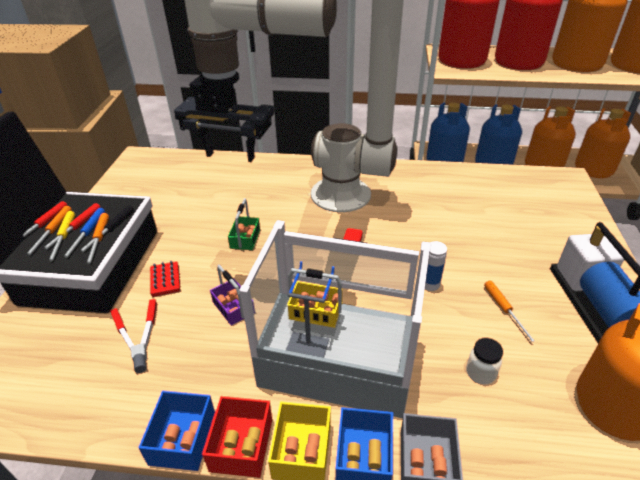

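```bash
python3 -c "
from h import *
print(finish_job());st()"
```

```text
the job is handed in; nothing more can be done
None
the job is handed in; nothing more can be done
```

The yellow basket now hangs on both prongs behind the raised shield, and the job was handed in at about 25.7 s of the 64 s allowed. I pushed the shield down by its grip to the stop, hung the basket by its sleeve, let go, then pulled the shield up by the grip until it hit the top stop.

**Shield:** The lift from the bottom stop to where the force jumped at the top measured 0.140 m, which is full travel. In the last picture the rail edge fits that height to within about 4 mm, the limit of reading the image. After it hit the top stop I pulled a little longer, and the fingers slipped a few millimetres on the grip at about 35 N.

**Basket:** The last pictures show it level, with its bar on both prongs and the fittings still in.

**Bench and robot:** The bystanders I could see were where they started; the arm hid part of the red bit box and the pliers in the final top view. The gripper was clear of everything. The largest wrist force I read was about 40 N, when the shield hit its stops.

No final check failed.

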